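# Refit the spice turntable: knob on its spindle, jars on their colours

## Robot

A 6-joint arm with a two-finger parallel gripper is mounted at the origin on the work surface. World frame = base frame: x ahead of the robot, y to its left, z up, the work surface at z = 0. Lengths are in m, angles in degrees, forces in N, time in s.
With the tool pointing down it reaches from about 0.3 to 0.75 m from the base axis. Payload 8.5 kg.
Tool frame: the origin (TCP) lies at the very end of the fingers, on their centre line; the grasp point (between the pads) lies 19 mm behind it; y points along the fingers, z is the direction in which the jaws open and shut, and the axes are right-handed (so a half turn about y gives the same grasp; the last joint's range is limited). The gripper opens to 85 mm and grips with 20 to 120 N. Pads are 22 mm wide; open, the fingers measure 114 mm over their backs; the gripper's body (76 mm by 85 mm) begins 54 mm behind the grasp point. The pads swing forward as they close: fully open they stand 13 mm farther back than shut.
Start: joints at [53.039, 21.807, 74.336, -0, 83.858, -12.336], TCP at [0.229, 0.5, 0.231] pointing down, gripper open.
Joint ranges: [-178.18, 178.18], [-50.72, 133.34], [12.68, 142.11], [-81.47, 261.47], [9.98, 163.14], [-165.26, 165.26]. Speed limits (degrees/s): [136.94, 136.94, 180, 180, 180, 180].

## Interface

Orientations are given as a 3x3 rotation matrix whose columns are the frame's x, y, z axes.
In Python, from rig import env gives the robot as it stands. The module is installed in compiled form; this text tells all that it offers.
- The arm moves only by the tool servo_tool, never from a script. Its argument "rows" is one flat list of numbers, 7 for each row, row after row: the opening, from 0 (shut) to 1 (fully open), then the shift along the world's x, y, z in m, then the turn, a rotation vector about the world's x, y, z in degrees. A call has 1 to 10 rows; each row shifts and turns the commanded pose from where the row before left it; what a row does not reach is not made up. A row lasts 1/12 s, in which the tool goes at most 41.7 mm and 7.16 degrees, less where a joint would pass 70% of its speed; a pose out of reach is approached as far as the arm can. A call with a gripper value outside its range is refused whole. The fingers move at their own pace and stop on an object; "force" is the grip in N (left out, the last holds). Time passes only in rows, so rows that do not move let the fingers close. It gives the time, the measured TCP pose, the force and the opening at its end, in the units of the state.
- env.observe(): the state, without advancing time (a new reading comes with each control period).
- env.get_image(name): name is "side" or "top"; returns the picture (420x560x3 uint8, red, green, blue); there is no depth.
- env.camera_model(name): a dict with "camera_matrix" (3x3 intrinsics, pixels), "k1" (the pictures are not rectified: a ray, as slopes to the right and down, at radius r is drawn at 1 + k1 r^2 times it, then the intrinsics apply), "R" (3x3) and "t" (3): a world point X has camera coordinates R X + t. Camera axes: x right, y down, z forward; pixel columns grow to the right and rows downward; lengths in m; the calibration is good to about 2 mm. A picture is of the moment at which its call begins. camera_model takes no time and is no camera call.
- env.close_job(): hands the job in, once; it reports no verdict.
The state is a dict: "time_s": time; "q": joint angles; "qvel": joint speeds; "joint_efforts": joint torques, N m; "position": TCP position; "tool_rot": TCP orientation; "ft_force": force on the tool from outside, world axes, zero at the start; "wrist_torque": the same for the moment, N m; "grip_width": finger opening in m.
Only numpy, scipy, OpenCV 4.12 (cv2) and the standard library are available. Lean on these libraries where they do the work, as an engineer would, in place of code of your own. Each camera call takes 0.05 s, during which the arm holds its last target.

## Task

Put the spice turntable back in order: first fit its wooden knob onto the flat spindle in the middle, turned so that it drops fully home, and only then stand each glass spice jar upright on the turntable, wholly on the pad of its cap's colour. Do not tip a jar over, and leave the enamel mug where it is.

Things in the scene. Friction and masses are not known exactly. Their poses are not given: they have to be found in the camera images.
- turntable: Round pale-wood turntable, 260 mm across, locked and fixed to the counter. Origin at the centre of its underside, z up; top face 30 mm above it. From the centre of the top rises a dark steel spindle, a flat upright blade 20 mm high, 28 mm long along the turntable's x and 10 mm thick along y (its upper 8 mm narrowed to 23 x 6 mm).
- knob: Loose dark-wood knob, 0.12 kg; origin at centre of underside, z up. Base 52 mm (x) by 34 (y), 30 high; on it a grip bar 52 long (x), 16 wide (y), 30 to 60 mm above the origin, brass line on top. Slot in the underside along the bar: 36 (x) by 16 (y), 22 deep. With bar parallel to the blade, either way round, it drops until its underside rests on the turntable; else it perches 20 mm high.
- mug: White enamel mug with a handle, 80 mm across and 80 mm high, standing on the counter; origin at the centre of its underside. To be left alone.
- jar_red: Loose round glass spice jar with a red cap and dark red dried chillies inside, 46 mm in diameter, 87 mm high (the cap is 45 mm across and the top 20 mm), 0.13 to 0.23 kg, standing on the counter. Origin at the centre of its underside, z up.
- pad_red: Flat round red pad, 72 mm across and 3 mm thick, fixed on the turntable's top face with its centre 85 mm from the turntable's centre. Origin at the centre of its underside, z up; the jar stands on its top, 3 mm above the origin.
- jar_yellow: Loose round glass spice jar with a yellow cap and pale ginger pieces inside, 46 mm in diameter, 87 mm high (the cap is 45 mm across and the top 20 mm), 0.13 to 0.23 kg, standing on the counter. Origin at the centre of its underside, z up.
- pad_yellow: Flat round yellow pad, 72 mm across and 3 mm thick, fixed on the turntable's top face with its centre 85 mm from the turntable's centre. Origin at the centre of its underside, z up; the jar stands on its top, 3 mm above the origin.
- jar_blue: Loose round glass spice jar with a blue cap and brown cinnamon sticks inside, 46 mm in diameter, 87 mm high (the cap is 45 mm across and the top 20 mm), 0.13 to 0.23 kg, standing on the counter. Origin at the centre of its underside, z up.
- pad_blue: Flat round blue pad, 72 mm across and 3 mm thick, fixed on the turntable's top face with its centre 85 mm from the turntable's centre. Origin at the centre of its underside, z up; the jar stands on its top, 3 mm above the origin.
There are look-alikes about, which are no part of the job. Leave any green or turquoise look-alike of the jar_red alone.

How it is judged:
By the outcome, as a careful person would: the job done as asked, in the order asked, and still so for the second after the job is handed in, with the robot touching nothing.
It also fails if it takes over 128 s, if anything falls off the work surface, if the arm or the gripper's body presses on something with over 40 N, if the wrist force passes 120 N, or if a joint passes its speed limit or range.

## Working session

There is one attempt and no reset: what is moved stays moved. The work goes in short steps, Python scripts to look and compute and a tool call to move; the robot and the scene stay as the last step left them, time stands still between calls to the robot, and variables do not carry over. Pictures are saved under pics/ and viewed, and the job is handed in when it is done.

Besides the shell and the picture viewer there is one more tool, called after "Request:" as name(argument=value, ...) on one line, values as JSON. servo_tool: Moves the arm, as the interface text tells. Its arguments: {"type":"object","properties":{"rows":{"type":"array","items":{"type":"number"}},"force":{"type":"number"}},"required":["rows"]}

```bash
mkdir -p pics; python3 - <<'E'
from rig import env
import cv2
for n in ("top","side"):
    im=env.get_image(n); cv2.imwrite(f"pics/{n}0.png",im[:,:,::-1])
    print(n,env.camera_model(n))
print(env.observe())
E
```

```text
top {'camera_matrix': array([[497.48950493,   0.        , 274.61052379],
       [  0.        , 497.48950493, 210.2017264 ],
       [  0.        ,   0.        ,   1.        ]]), 'k1': -0.1849629460396967, 'R': array([[-2.73326299e-02, -9.99621596e-01, -3.09713440e-03],
       [-9.94066762e-01,  2.75067981e-02, -1.05236160e-01],
       [ 1.05281530e-01,  2.02377361e-04, -9.94442436e-01]]), 't': array([0.02964932, 0.56110849, 1.11665495])}
side {'camera_matrix': array([[494.11416805,   0.        , 284.53278025],
       [  0.        , 494.11416805, 211.47717952],
       [  0.        ,   0.        ,   1.        ]]), 'k1': 0.05506539499663458, 'R': array([[ 0.97069951, -0.23937287, -0.0210499 ],
       [-0.18439076, -0.68582762, -0.70401741],
       [ 0.15408606,  0.68727076, -0.70987068]]), 't': array([-0.546481  ,  0.14680304,  1.23410082])}
{'time_s': 0.1, 'q': array([ 5.30381849e+01,  2.18370289e+01,  7.43768399e+01, -1.07243430e-03,
        8.38572049e+01, -1.23346466e+01]), 'qvel': array([-0.01631326, -0.07895302, -0.180541  , -0.00394454, -0.06503355,
       -0.02326387]), 'joint_efforts': array([ 3.80492958e-03, -4.49220300e+01, -2.31656832e+01, -1.49875045e-04,
        3.67003988e-03, -3.37180950e-07]), 'position': array([0.22903875, 0.49977413, 0.23079548]), 'tool_rot': array([[ 9.09039364e-01, -7.31002730e-04,  4.16709611e-01],
       [-4.16710179e-01, -1.00237027e-03,  9.09038845e-01],
       [-2.46812552e-04, -9.99999230e-01, -1.21581031e-03]]), 'ft_force': array([-0.0406508 ,  0.83668376,  0.64405048]), 'wrist_torque': array([ 0.00465776,  0.01121013, -0.04486584]), 'grip_width': 0.08556828568859638}
```

View pics/top0.png

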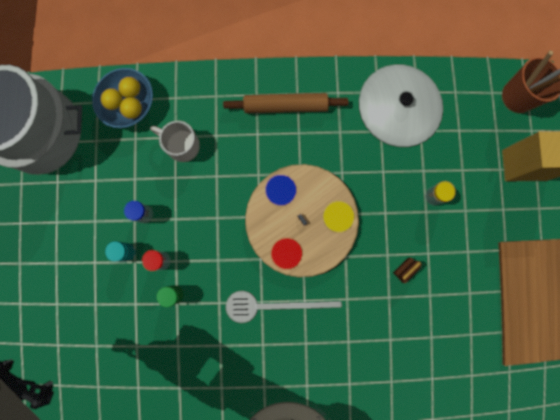

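View pics/side0.png

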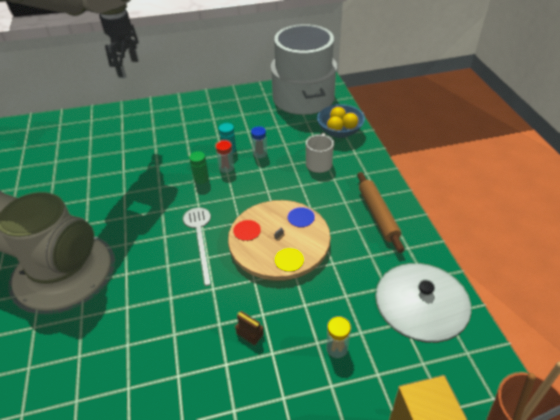

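The top view shows the turntable at (302,220), the knob at (409,269), the red jar cap at (152,261), blue at (135,211), yellow at (445,192), and the look-alikes turquoise (116,252) and green (167,297). I'll enlarge these areas.

```bash
cat > h.py <<'E'
import numpy as np, cv2
from rig import env
M={n:env.camera_model(n) for n in("top","side")}
def ray(n,u,v):
    m=M[n];K=m["camera_matrix"]
    d=np.array([(u-K[0,2])/K[0,0],(v-K[1,2])/K[1,1]]);s=d.copy()
    for _ in range(50): s=d/(1+m["k1"]*(s@s))
    R=m["R"]; return -R.T@m["t"], R.T@np.array([s[0],s[1],1.])
def px2w(n,u,v,z):
    c,r=ray(n,u,v); return c+r*(z-c[2])/r[2]
def w2px(n,X):
    m=M[n];K=m["camera_matrix"];p=m["R"]@np.asarray(X,float)+m["t"]
    s=p[:2]/p[2];s=s*(1+m["k1"]*(s@s)); return np.array([K[0,0]*s[0]+K[0,2],K[1,1]*s[1]+K[1,2]])
def tri(u1,u2):
    c1,r1=ray("top",*u1);c2,r2=ray("side",*u2)
    A=np.array([r1,-r2]).T; s=np.linalg.lstsq(A,c2-c1,rcond=None)[0]
    a=c1+s[0]*r1;b=c2+s[1]*r2; return (a+b)/2,np.linalg.norm(a-b)
def crop(im,x0,y0,x1,y1,k,f):
    cv2.imwrite(f,cv2.resize(im[y0:y1,x0:x1],None,fx=k,fy=k,interpolation=cv2.INTER_CUBIC))
E
python3 - <<'E'
from h import *
t=cv2.imread("pics/top0.png");s=cv2.imread("pics/side0.png")
a=cv2.resize(t[150:290,230:370],None,fx=4,fy=4,interpolation=2)
cv2.imwrite("pics/c1.png",a)
crop(t,380,240,440,300,8,"pics/c2.png")
crop(t,90,190,200,310,5,"pics/c3.png")
crop(s,220,195,340,285,6,"pics/c4.png")
crop(s,225,300,365,370,5,"pics/c5.png")
def cent(im,lo,hi,box):
    x0,y0,x1,y1=box;h=cv2.cvtColor(im[y0:y1,x0:x1],cv2.COLOR_BGR2HSV)
    m=cv2.inRange(h,np.array(lo),np.array(hi));n,l,st,c=cv2.connectedComponentsWithStats(m)
    k=1+np.argmax(st[1:,4]);return c[k]+[x0,y0],st[k,2:]
R=((0,150,100),(6,255,255));B=((110,150,80),(130,255,255));Y=((22,180,120),(32,255,255))
for nm,c,bt,bs in [("pr",R,(260,230,320,275),(225,210,265,245)),("pb",B,(260,170,300,210),(280,200,320,232)),("py",Y,(315,190,365,240),(270,240,310,275)),
 ("jr",R,(135,240,185,280),(210,135,240,160)),("jb",B,(115,195,165,230),(245,120,275,145)),("jy",Y,(420,170,470,210),(320,310,360,345))]:
    p,sz=cent(t,*c,bt);q,sz2=cent(s,*c,bs)
    z=.033 if nm[0]=='p' else .087
    X,e=tri(p,q);print(nm,p.round(1),sz,q.round(1),sz2,"top@z",px2w("top",*p,z).round(4),"side@z",px2w("side",*q,z).round(4),"tri",X.round(4),e.round(4))
E
```

```text
pr [286.4 253.3] [ 30  31 728] [246.5 229.8] [ 26  20 417] top@z [ 0.462  -0.0099  0.033 ] side@z [ 0.4598 -0.0124  0.033 ] tri [ 0.4611 -0.0099  0.0302] 0.0019
pb [280.5 189.6] [ 28  28 636] [300.7 216.8] [ 24  17 334] top@z [ 6.088e-01 -6.000e-04  3.300e-02] side@z [ 0.6067 -0.0035  0.033 ] tri [ 6.084e-01 -6.000e-04  2.990e-02] 0.0017
py [338.4 216.2] [ 30  30 703] [288.9 259.2] [ 29  23 539] top@z [ 0.5434 -0.132   0.033 ] side@z [ 0.5413 -0.1347  0.033 ] tri [ 0.5427 -0.1323  0.03  ] 0.0018
jr [152.  259.7] [ 21  20 326] [223.4 146.2] [ 15  14 149] top@z [0.4537 0.2863 0.087 ] side@z [0.4511 0.279  0.087 ] tri [0.4528 0.2881 0.08  ] 0.002
jb [134.1 210.3] [ 19  19 287] [258. 132.] [ 13  10 101] top@z [0.5641 0.3265 0.087 ] side@z [0.562 0.32  0.087] tri [0.5641 0.3283 0.0809] 0.0015
jy [444.6 191.1] [ 20  19 302] [338.6 327.8] [ 22  23 392] top@z [ 0.5882 -0.3687  0.087 ] side@z [ 0.585  -0.3759  0.087 ] tri [ 0.5882 -0.3713  0.079 ] 0.0023
```

View pics/c1.png

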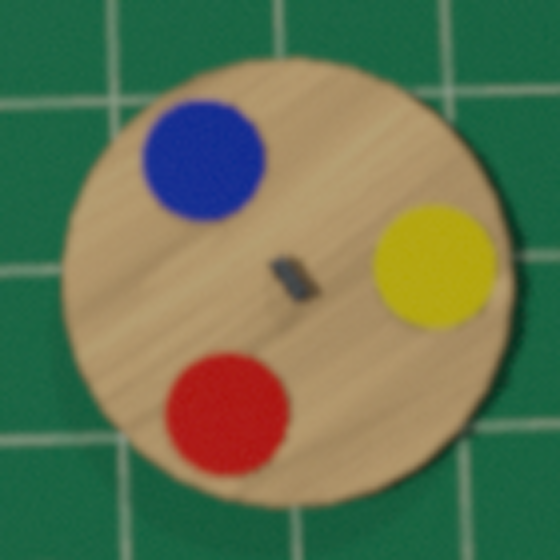

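View pics/c2.png

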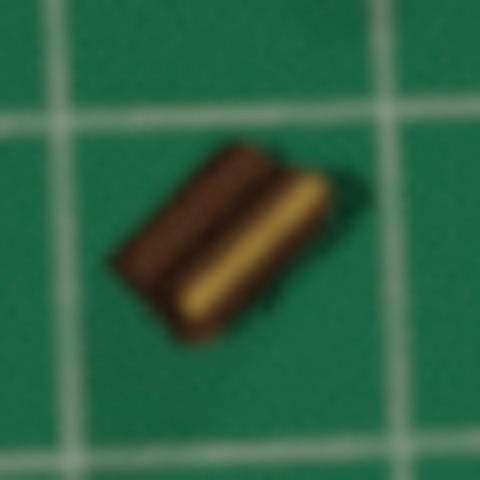

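View pics/c3.png

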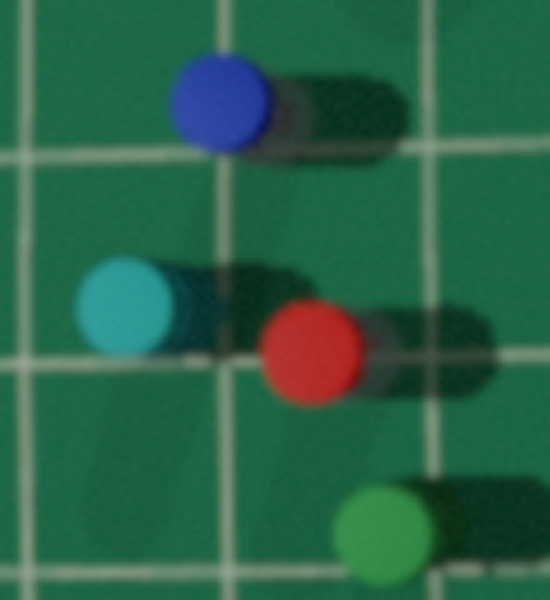

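View pics/c4.png

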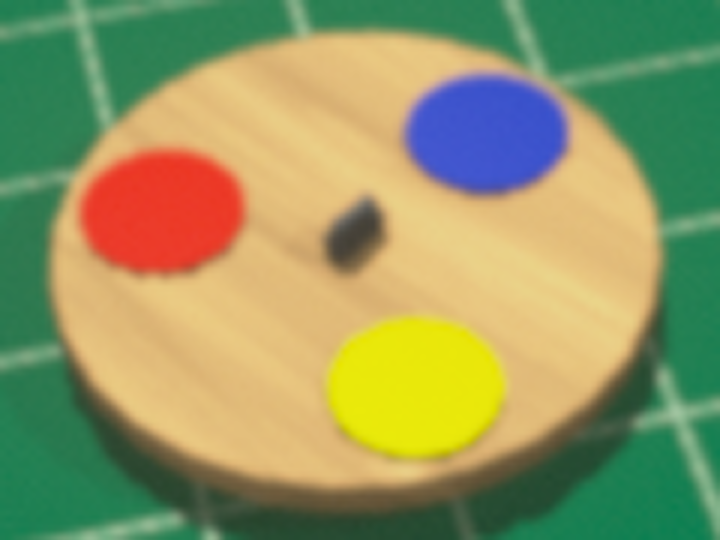

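View pics/c5.png

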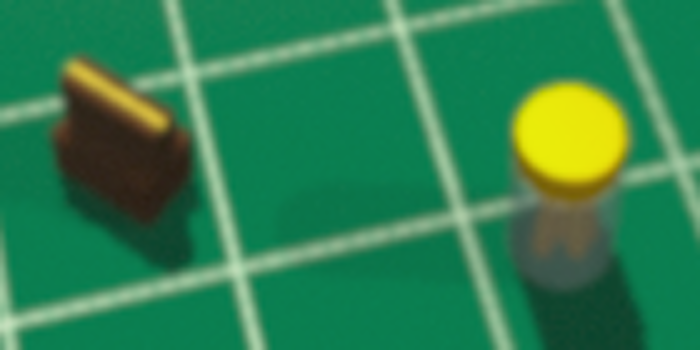

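The crops show the blade top running roughly from (278,263) to (308,298) in c1 and the brass line from (192,305) to (318,185) in c2. Next I'll work out the turntable centre, the blade angle and the knob pose.

```bash
python3 - <<'E'
from h import *
from scipy.optimize import least_squares
for n in M: print(n,(-M[n]["R"].T@M[n]["t"]).round(3))
for src,P in (("top",[(.462,-.0099),(.6088,-.0006),(.5434,-.132)]),("side",[(.4598,-.0124),(.6067,-.0035),(.5413,-.1347)])):
    P=np.array(P); r=least_squares(lambda c:np.linalg.norm(P-c,axis=1)-.085,P.mean(0));print(src,r.x.round(4),(r.fun*1000).round(2),"mean",P.mean(0).round(4))
t=cv2.imread("pics/top0.png");s=cv2.imread("pics/side0.png")
# brass centroid/axis
def mask(im,box,lo,hi):
    x0,y0,x1,y1=box;h=cv2.cvtColor(im[y0:y1,x0:x1],cv2.COLOR_BGR2HSV)
    m=cv2.inRange(h,np.array(lo),np.array(hi));n,l,st,c=cv2.connectedComponentsWithStats(m)
    k=1+np.argmax(st[1:,4]);ys,xs=np.where(l==k);return np.c_[xs+x0,ys+y0].astype(float)
for n,im,b in(("top",t,(390,250,435,290)),("side",s,(232,305,268,335))):
    p=mask(im,b,(15,90,90),(32,255,255));W=np.array([px2w(n,u,v,.06)[:2] for u,v in p])
    c=W.mean(0);w,V=np.linalg.eigh(np.cov((W-c).T));d=V[:,1];pr=(W-c)@d
    print("brass",n,len(p),c.round(4),"ang",np.degrees(np.arctan2(d[1],d[0]))%180,"len",np.ptp(pr))
# manual
def f(x,k,o): return (x+.5)/k-.5+o
A=px2w("top",f(192,8,380),f(305,8,240),.06);B=px2w("top",f(318,8,380),f(185,8,240),.06);print("knob man",((A+B)/2).round(4),np.degrees(np.arctan2(*(B-A)[1::-1]))%180,np.linalg.norm(B-A))
# blade dark pixels
g=t[210:230,292:314].astype(int).sum(2);print(g)
E
```

```text
top [0.441 0.014 1.17 ]
side [ 0.367 -0.878  0.968]
top [ 0.5381 -0.0474] [-0.2 -0.2 -0.2] mean [ 0.5381 -0.0475]
side [ 0.5358 -0.0501] [-0.18 -0.18 -0.18] mean [ 0.5359 -0.0502]
brass top 96 [ 0.414  -0.2894] ang 131.95418013160872 len 0.051824296522121394
brass side 128 [ 0.4127 -0.2923] ang 130.36725499805925 len 0.05186745028065752
knob man [ 0.4143 -0.2901  0.06  ] 130.34952177486798 0.04977257461988772
[[450 451 450 449 447 443 441 441 440 439 437 438 433 430 432 431 434 432
  434 430 435 437]
 [449 449 448 445 444 443 439 437 433 433 434 428 431 432 434 433 431 432
  432 434 437 436]
 [447 445 446 444 443 441 432 426 420 420 416 422 426 431 431 431 428 431
  435 435 432 424]
 [443 441 446 441 441 432 420 400 381 387 378 389 411 423 424 427 428 434
  434 429 421 414]
 [442 440 445 438 427 405 379 344 322 322 315 327 360 383 410 428 434 434
  426 418 409 405]
 [442 442 436 429 404 360 312 273 263 260 250 264 291 339 392 422 429 417
  415 407 408 409]
 [441 436 433 428 393 331 265 226 223 224 225 228 250 293 362 406 417 413
  406 409 408 412]
 [435 431 433 425 403 349 273 212 21
[... 473 characters left out ...]
0 216 214 196 198 210 233 272
  333 374 384 385]
 [429 421 422 417 413 405 405 393 374 323 269 231 209 188 192 213 240 277
  328 369 380 384]
 [421 420 423 423 416 401 397 393 377 358 321 264 226 215 225 256 288 319
  349 376 385 390]
 [420 421 424 422 403 393 385 386 383 377 354 310 286 277 288 311 346 362
  374 388 396 402]
 [426 427 423 414 397 389 389 389 385 389 371 349 336 336 345 358 371 380
  389 399 406 413]
 [429 420 417 408 399 393 391 392 387 379 371 359 356 358 371 378 384 392
  404 412 415 418]
 [421 414 411 406 403 396 392 390 381 377 366 358 360 366 376 390 398 407
  409 418 415 408]
 [414 411 407 412 413 404 397 386 375 369 359 357 365 376 389 401 411 414
  418 415 411 406]]
```

```bash
python3 - <<'E'
from h import *
from scipy.optimize import minimize
t=cv2.imread("pics/top0.png");s=cv2.imread("pics/side0.png")
def pts(cx,cy,a):
    o=[]
    R=np.array([[np.cos(a),-np.sin(a)],[np.sin(a),np.cos(a)]])
    for L,w,z in((28,10,.03),(28,10,.042),(23,6,.042),(23,6,.05)):
        for i in(-1,1):
            for j in(-1,1):
                p=R@[i*L/2000,j*w/2000];o.append([cx+p[0],cy+p[1],z])
    return o
for n,im,(x0,y0,x1,y1),c0 in(("top",t,(290,206,318,234),(.538,-.0475)),("side",s,(268,220,292,246),(.536,-.0502))):
    g=im[y0:y1,x0:x1].astype(float).sum(2);bg=np.percentile(g,70);dk=np.clip((bg-g)/(bg-np.percentile(g,3)),0,1)
    def cost(c,show=False):
        P=np.array([w2px(n,X) for X in pts(c[0],c[1],np.radians(c[2]))])
        k=8;hu=cv2.convexHull((((P-[x0,y0])+.5)*k).astype(np.float32))
        m=np.zeros(((y1-y0)*k,(x1-x0)*k),np.float32);cv2.fillConvexPoly(m,np.round(hu).astype(np.int32),1)
        m=cv2.GaussianBlur(m,(0,0),k*1.0);m=cv2.resize(m,(x1-x0,y1-y0),interpolation=cv2.INTER_AREA);return ((m-dk)**2).sum()
    best=min((cost((c0[0]+dx*1e-3,c0[1]+dy*1e-3,a)),dx,dy,a) for a in range(0,180,4) for dx in range(-4,5,2) for dy in range(-4,5,2))
    r=minimize(cost,[c0[0]+best[1]*1e-3,c0[1]+best[2]*1e-3,best[3]],method="Nelder-Mead",options=dict(initial_simplex=[[c0[0]+best[1]*1e-3+d[0],c0[1]+best[2]*1e-3+d[1],best[3]+d[2]] for d in((0,0,0),(.002,0,0),(0,.002,0),(0,0,4))]))
    print(n,best,r.x.round(4),r.fun)
E
```

```text
top (np.float64(18.715196484167976), 0, -4, 44) [ 0.5375 -0.0504 43.4156] 18.023476005805176
side (np.float64(7.243805960549457), 0, -2, 36) [ 0.5351 -0.053  34.6443] 6.567533558627641
```

```bash
python3 - <<'E'
from h import *
t=cv2.imread("pics/top0.png");s=cv2.imread("pics/side0.png")
def ov(n,im,c,a,box,k):
    x0,y0,x1,y1=box
    o=cv2.resize(im[y0:y1,x0:x1],None,fx=k,fy=k,interpolation=cv2.INTER_CUBIC);o=np.clip(o.astype(float)*1.3,0,255).astype(np.uint8)
    R=np.array([[np.cos(a),-np.sin(a)],[np.sin(a),np.cos(a)]])
    for L,w,z,col in((28,10,.03,(255,0,0)),(28,10,.042,(0,255,0)),(23,6,.05,(0,0,255))):
        q=[w2px(n,[*(np.array(c)+R@[i*L/2000,j*w/2000]),z]) for i,j in((-1,-1),(1,-1),(1,1),(-1,1))]
        cv2.polylines(o,[np.round((np.array(q)-[x0,y0]+.5)*k).astype(int)],True,col,1)
    return o
out=[]
for a in(33.5,40):
    A=np.radians(a)
    out.append(np.hstack([ov("top",t,(.5381,-.0475),A,(288,206,318,233),11),ov("side",s,(.5359,-.0502),A,(265,218,295,245),11)]))
cv2.imwrite("pics/bl.png",np.vstack(out))
E
```

```text
(no output)
```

View pics/bl.png

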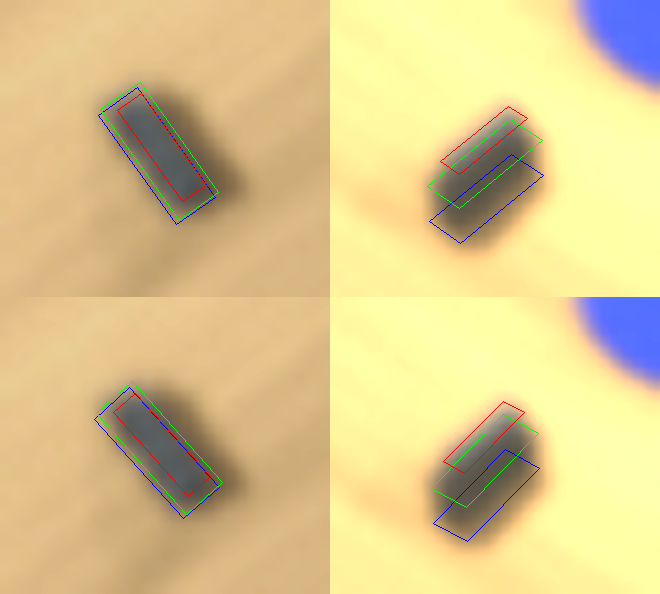

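Both views fit a blade angle of about 35°, with the centre near (0.537, -0.049). The pads fit an exact 85 mm circle. The knob bar lies at about 131°, centred near (0.413, -0.291). The two cameras disagree by about 2–3 mm, so I'll check them against the TCP as I move over the knob.

Request:
servo_tool(rows=[1, 0.008, -0.033, 0, 0, 0, -1, 1, 0.008, -0.033, 0, 0, 0, -1, 1, 0.008, -0.033, 0, 0, 0, -1, 1, 0.008, -0.033, 0, 0, 0, -1, 1, 0.008, -0.033, 0, 0, 0, -1, 1, 0.008, -0.033, 0, 0, 0, -1, 1, 0.008, -0.033, 0, 0, 0, -1, 1, 0.008, -0.033, 0, 0, 0, -1, 1, 0.008, -0.033, 0, 0, 0, -1, 1, 0.008, -0.033, 0, 0, 0, -1])

```text
time_s: 0.93
position: [0.3089, 0.1685, 0.2312]
tool_rot: [[0.823, -0.0, 0.569], [-0.569, -0.0, 0.823], [-0.0, -1.0, -0.0]]
ft_force: [1.7, 0.3, -0.2]
grip_width: 0.0854
```

Request:
servo_tool(rows=[1, 0.008, -0.033, 0, 0, 0, -1, 1, 0.008, -0.033, 0, 0, 0, -1, 1, 0.008, -0.033, 0, 0, 0, -1, 1, 0.008, -0.033, 0, 0, 0, -1, 1, 0.008, -0.033, 0, 0, 0, -1, 1, 0.008, -0.033, 0, 0, 0, -1, 1, 0.008, -0.033, 0, 0, 0, -1, 1, 0.008, -0.033, 0, 0, 0, -1, 1, 0.008, -0.033, 0, 0, 0, -1, 1, 0.008, -0.033, 0, 0, 0, -1])

```text
time_s: 1.77
position: [0.389, -0.1618, 0.2311]
tool_rot: [[0.711, -0.0, 0.703], [-0.703, 0.0, 0.711], [-0.0, -1.0, 0.0]]
ft_force: [1.1, 0.1, 0.5]
grip_width: 0.0852
```

Request:
servo_tool(rows=[1, 0.006, -0.033, -0.02, 0, 0, -1, 1, 0.006, -0.033, -0.02, 0, 0, -1, 1, 0.006, -0.033, -0.02, 0, 0, -1, 0.8, 0.006, -0.032, -0.02, 0, 0, -1, 0.6, 0, 0, -0.01, 0, 0, 0, 0.6, 0, 0, 0, 0, 0, 0, 0.6, 0, 0, 0, 0, 0, 0])

```text
time_s: 2.35
position: [0.4129, -0.2906, 0.141]
tool_rot: [[0.661, -0.001, 0.75], [-0.75, 0.002, 0.661], [-0.002, -1.0, 0.0]]
ft_force: [0.2, 0.1, -0.5]
grip_width: 0.0514
```

```bash
python3 - <<'E'
from h import *
o=env.observe();print(o["position"],o["tool_rot"].round(3),o["q"].round(1),o["grip_width"])
for n in M:
    im=env.get_image(n)[:,:,::-1];u=w2px(n,o["position"]).round().astype(int);print(n,u)
    x0=max(0,u[0]-45);y0=max(0,u[1]-45);c=cv2.resize(im[y0:u[1]+45,x0:u[0]+45],None,fx=6,fy=6,interpolation=2)
    cv2.circle(c,tuple(((w2px(n,o["position"])-[x0,y0]+.5)*6).astype(int)),3,(0,0,255),-1);cv2.imwrite(f"pics/k_{n}.png",c)
E
```

```text
[ 0.4128626  -0.2906131   0.14097145] [[ 0.661 -0.001  0.75 ]
 [-0.75   0.002  0.661]
 [-0.002 -1.     0.   ]] [-48.6  22.5  89.7   0.   67.9 -90. ] 0.05142771754980683
top [422 271]
side [245 296]
```

View pics/k_side.png

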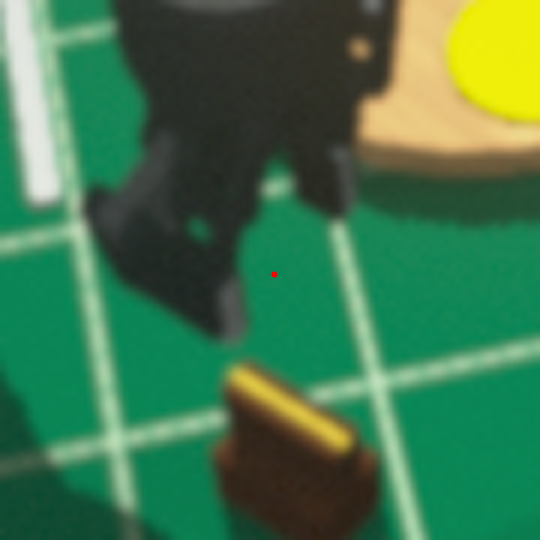

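View pics/k_top.png

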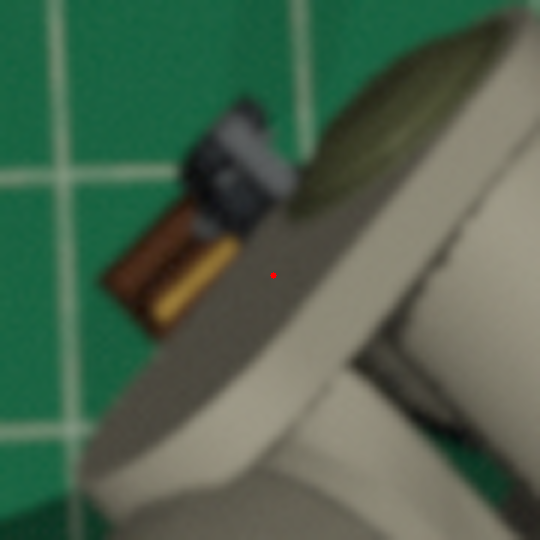

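The gripper is over the knob and in line with its bar. I'll descend and grip.

Request:
servo_tool(rows=[0.6, 0, 0, -0.03, 0, 0, 0, 0.6, 0, 0, -0.03, 0, 0, 0, 0.6, 0, 0, -0.025, 0, 0, 0, 0.6, 0, 0, -0.015, 0, 0, 0, 0.6, 0, 0, -0.007, 0, 0, 0, 0.6, 0, 0, 0, 0, 0, 0, 0, 0, 0, 0, 0, 0, 0, 0, 0, 0, 0, 0, 0, 0, 0, 0, 0, 0, 0, 0, 0, 0, 0, 0, 0, 0, 0], force=50)

```text
$.rows: bad value
```

Request:
servo_tool(rows=[0, 0, 0, 0, 0, 0, 0, 0, 0, 0, 0, 0, 0, 0])

```text
time_s: 2.62
position: [0.4134, -0.2906, 0.1423]
tool_rot: [[0.662, 0.001, 0.75], [-0.75, -0.001, 0.662], [0.002, -1.0, 0.0]]
ft_force: [0.2, -0.3, 1.3]
grip_width: 0.0283
```

```bash
python3 - <<'E'
from h import *
o=env.observe();print(o["position"],o["ft_force"],o["grip_width"])
im=env.get_image("side")[:,:,::-1];crop(im,190,260,320,360,5,"pics/g1.png")
E
```

```text
[ 0.41343154 -0.29060532  0.14228315] [ 0.17248395 -0.28902768  1.30031462] 0.028301355072143528
```

View pics/g1.png

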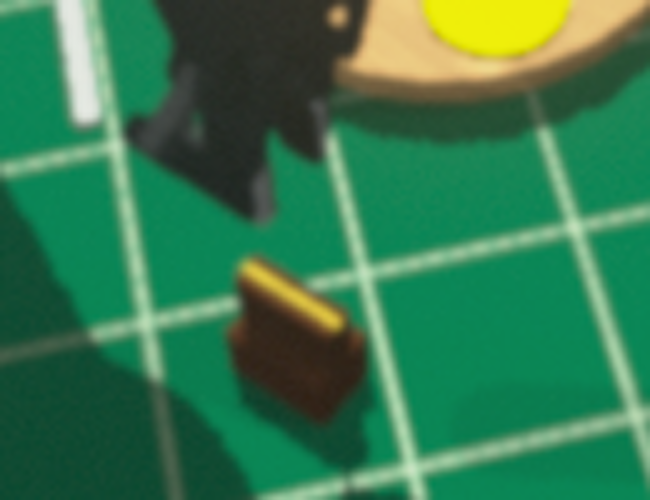

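The first call had the wrong number of values and was refused, so the fingers closed above the knob and touched nothing. I'll reopen and redo it.

Request:
servo_tool(rows=[0.6, 0, 0, 0, 0, 0, 0, 0.6, 0, 0, 0, 0, 0, 0, 0.6, 0, 0, -0.02, 0, 0, 0, 0.6, 0, 0, -0.03, 0, 0, 0, 0.6, 0, 0, -0.03, 0, 0, 0, 0.6, 0, 0, -0.015, 0, 0, 0, 0.6, 0, 0, -0.01, 0, 0, 0, 0.6, 0, 0, 0, 0, 0, 0], force=50)

```text
time_s: 3.33
position: [0.4125, -0.2903, 0.0345]
tool_rot: [[0.661, -0.003, 0.75], [-0.75, 0.003, 0.661], [-0.004, -1.0, -0.0]]
ft_force: [0.7, -0.4, 0.6]
grip_width: 0.0515
```

Request:
servo_tool(rows=[0, 0, 0, -0.002, 0, 0, 0, 0, 0, 0, 0, 0, 0, 0, 0, 0, 0, 0, 0, 0, 0, 0, 0, 0, 0, 0, 0, 0, 0, 0, 0, 0, 0, 0, 0, 0, 0, 0, 0, 0, 0, 0])

```text
time_s: 3.83
position: [0.4136, -0.2915, 0.0352]
tool_rot: [[0.661, 0.001, 0.75], [-0.75, -0.002, 0.661], [0.002, -1.0, 0.0]]
ft_force: [-0.2, 0.2, 6.9]
grip_width: 0.015
```

```bash
python3 - <<'E'
from h import *
o=env.observe();print(o["position"],o["ft_force"],o["grip_width"])
im=env.get_image("side")[:,:,::-1];crop(im,190,260,320,360,5,"pics/g2.png")
E
```

```text
[ 0.41355067 -0.29147733  0.03522263] [-0.23107041  0.22770974  6.8650923 ] 0.015048895396005376
```

View pics/g2.png

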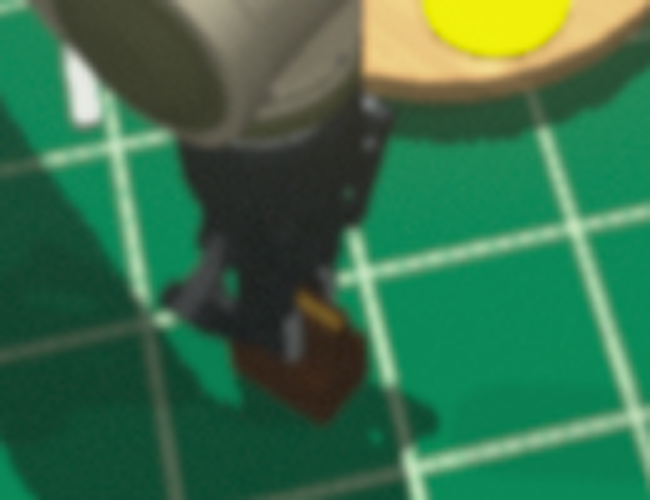

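Request:
servo_tool(rows=[0, 0, 0, 0.02, 0, 0, 0, 0, 0, 0, 0.03, 0, 0, 0, 0, 0, 0, 0.03, 0, 0, 0, 0, 0.008, 0.016, 0, 0, 0, -6, 0, 0.008, 0.016, 0, 0, 0, -6, 0, 0.008, 0.016, 0, 0, 0, -6, 0, 0.008, 0.016, 0, 0, 0, -6, 0, 0.008, 0.016, 0, 0, 0, -6, 0, 0.008, 0.016, 0, 0, 0, -6, 0, 0.008, 0.016, 0, 0, 0, -6])

```text
time_s: 4.72
position: [0.4693, -0.1781, 0.1144]
tool_rot: [[-0.016, -0.0, 1.0], [-1.0, 0.0, -0.016], [-0.0, -1.0, -0.0]]
ft_force: [-0.1, 0.1, -1.5]
grip_width: 0.0153
```

Request:
servo_tool(rows=[0, 0.008, 0.016, 0, 0, 0, -6, 0, 0.008, 0.016, 0, 0, 0, -6, 0, 0.008, 0.016, 0, 0, 0, -6, 0, 0.008, 0.016, 0, 0, 0, -6, 0, 0.008, 0.016, 0, 0, 0, -6, 0, 0.008, 0.016, 0, 0, 0, -6, 0, 0.008, 0.016, 0, 0, 0, -6, 0, 0.008, 0.016, 0, 0, 0, -6, 0, 0.0035, 0.0025, 0, 0, 0, -6.4, 0, 0, 0, 0, 0, 0, 0])

```text
time_s: 5.55
position: [0.537, -0.0475, 0.1143]
tool_rot: [[-0.821, 0.0, 0.571], [-0.571, 0.0, -0.821], [-0.0, -1.0, -0.0]]
ft_force: [0.5, -0.1, -0.7]
grip_width: 0.0149
```

```bash
python3 - <<'E'
from h import *
o=env.observe();print(o["position"],o["tool_rot"].round(3),o["ft_force"],o["grip_width"],o["q"].round(1))
im=env.get_image("side")[:,:,::-1];crop(im,210,150,350,290,5,"pics/g3.png")
im=env.get_image("top")[:,:,::-1];crop(im,230,150,370,290,5,"pics/g3t.png")
E
```

```text
[ 0.53699484 -0.04747271  0.11426214] [[-0.821  0.     0.571]
 [-0.571  0.    -0.821]
 [-0.    -1.    -0.   ]] [ 0.54124902 -0.06964016 -0.66629876] 0.01486988898432005 [-17.6  27.3  86.4   0.   66.3  37.5]
```

View pics/g3.png

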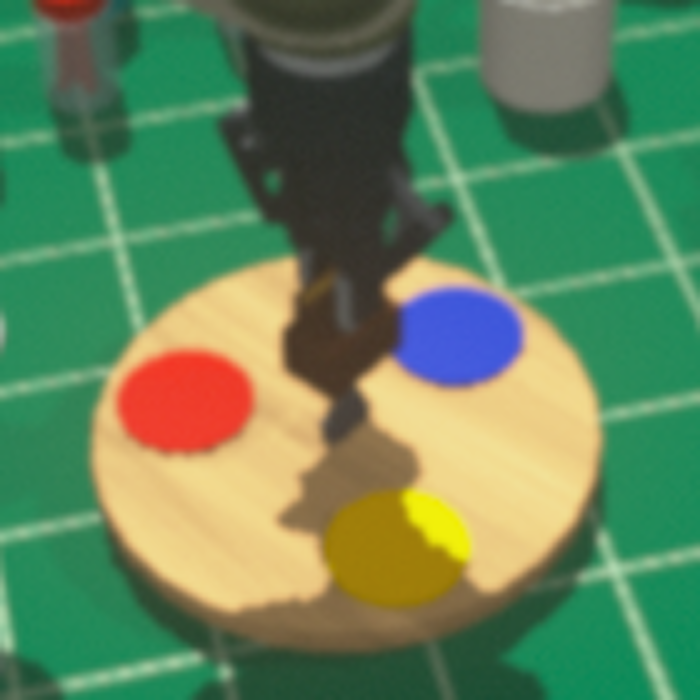

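View pics/g3t.png

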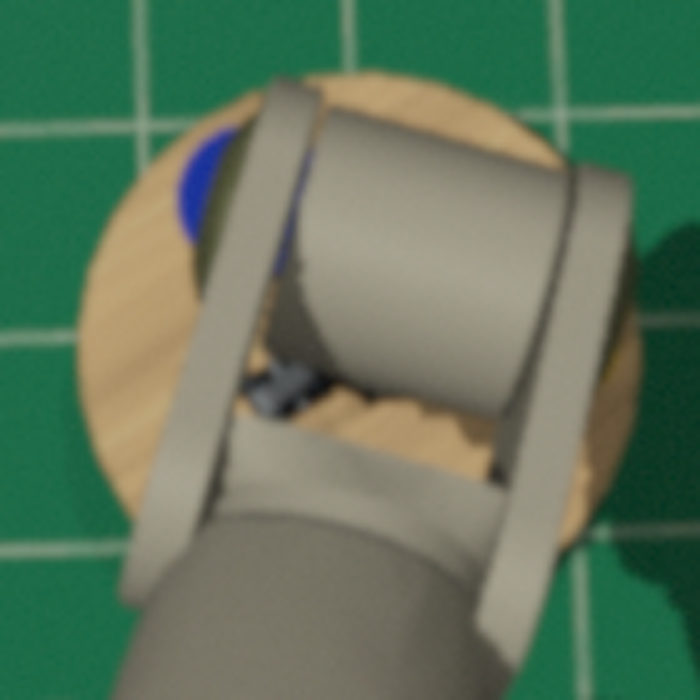

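```bash
cat >> h.py <<'E'
def knobwire(o,n,c,a,z,x0,y0,k,col=(0,0,255)):
    R=np.array([[np.cos(a),-np.sin(a)],[np.sin(a),np.cos(a)]])
    for L,w,h in((52,34,0),(52,34,.03),(52,16,.03),(52,16,.06)):
        q=[w2px(n,[*(np.array(c)+R@[i*L/2000,j*w/2000]),z+h]) for i,j in((-1,-1),(1,-1),(1,1),(-1,1))]
        cv2.polylines(o,[np.round((np.array(q)-[x0,y0]+.5)*k).astype(int)],True,col,1)
E
python3 - <<'E'
from h import *
im=env.get_image("side")[:,:,::-1];cv2.imwrite("pics/side_k.png",im)
k=9;out=[]
for c in((.537,-.0475),(.5355,-.0502)):
    o=cv2.resize(im[195:245,258:300],None,fx=k,fy=k,interpolation=2);o=np.clip(o*1.6,0,255).astype(np.uint8)
    knobwire(o,"side",c,np.radians(35),.079,258,195,k);out.append(o)
cv2.imwrite("pics/g4.png",np.hstack(out))
E
```

```text
(no output)
```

View pics/g4.png

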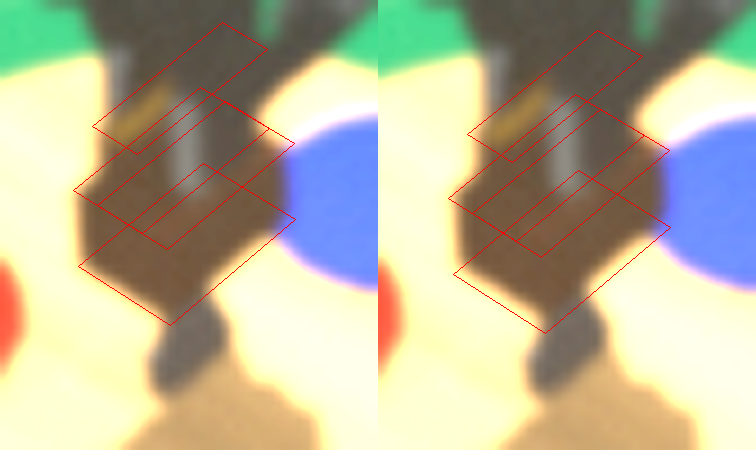

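The overlay agrees to within about 2 mm, inside the slot clearance. I'll shift 1.5 mm in y and descend slowly, watching the force.

Request:
servo_tool(rows=[0, -0.0005, -0.0015, 0, 0, 0, 0, 0, 0, 0, -0.01, 0, 0, 0, 0, 0, 0, -0.01, 0, 0, 0, 0, 0, 0, -0.006, 0, 0, 0, 0, 0, 0, -0.004, 0, 0, 0, 0, 0, 0, -0.003, 0, 0, 0, 0, 0, 0, -0.003, 0, 0, 0, 0, 0, 0, 0, 0, 0, 0])

```text
time_s: 6.37
position: [0.536, -0.05, 0.0778]
tool_rot: [[-0.819, -0.001, 0.573], [-0.573, 0.0, -0.819], [0.0, -1.0, -0.001]]
ft_force: [0.6, 0.4, -0.9]
grip_width: 0.0155
```

Request:
servo_tool(rows=[0, 0, 0, -0.003, 0, 0, 0, 0, 0, 0, -0.003, 0, 0, 0, 0, 0, 0, -0.003, 0, 0, 0, 0, 0, 0, -0.0025, 0, 0, 0, 0, 0, 0, 0, 0, 0, 0])

```text
time_s: 6.78
position: [0.5359, -0.05, 0.0663]
tool_rot: [[-0.819, -0.001, 0.573], [-0.573, 0.0, -0.819], [0.001, -1.0, -0.001]]
ft_force: [0.3, 0.6, -0.3]
grip_width: 0.0152
```

```bash
python3 - <<'E'
from h import *
print(env.observe()["position"],env.observe()["ft_force"])
im=env.get_image("side")[:,:,::-1]
crop(im,210,150,350,290,5,"pics/g5.png")
E
```

```text
[ 0.53592881 -0.04995443  0.06630615] [ 0.3447145   0.62102826 -0.27315222]
```

View pics/g5.png

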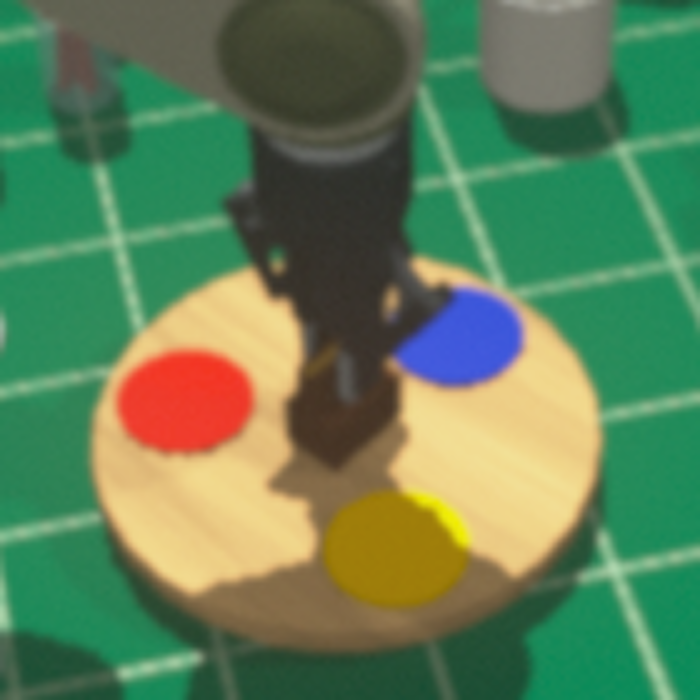

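The knob is over the spindle with about 1 mm left to drop and no contact force. I'll release it and retreat.

Request:
servo_tool(rows=[0.5, 0, 0, 0, 0, 0, 0, 0.5, 0, 0, 0, 0, 0, 0, 0.5, 0, 0, 0, 0, 0, 0, 0.5, 0, 0, 0.02, 0, 0, 0, 0.5, 0, 0, 0.03, 0, 0, 0, 0.7, 0, -0.03, 0.03, 0, 0, 0, 0.7, 0, -0.04, 0.01, 0, 0, 0, 0.7, 0.005, -0.04, 0, 0, 0, 0, 0.7, 0.005, -0.04, 0, 0, 0, 0, 0.7, 0.005, -0.04, 0, 0, 0, 0])

```text
time_s: 7.67
position: [0.5511, -0.2414, 0.157]
tool_rot: [[-0.819, 0.001, 0.573], [-0.573, -0.001, -0.819], [-0.0, -1.0, 0.001]]
ft_force: [0.2, 0.7, -0.6]
grip_width: 0.0601
```

```bash
python3 - <<'E'
from h import *
im=env.get_image("side")[:,:,::-1]
k=12;o=cv2.resize(im[210:250,255:305],None,fx=k,fy=k,interpolation=2);o=np.clip(o*1.4,0,255).astype(np.uint8)
p=o.copy();knobwire(o,"side",(.5359,-.0502),np.radians(35),.03,255,210,k)
im=env.get_image("top")[:,:,::-1]
cv2.imwrite("pics/g6.png",o);crop(im,230,130,480,290,3,"pics/g6t.png")
print(env.observe()["position"],env.observe()["q"].round(0))
E
```

```text
[ 0.55125906 -0.24495983  0.15599123] [-35.  31.  73.  -0.  77.  20.]
```

View pics/g6.png

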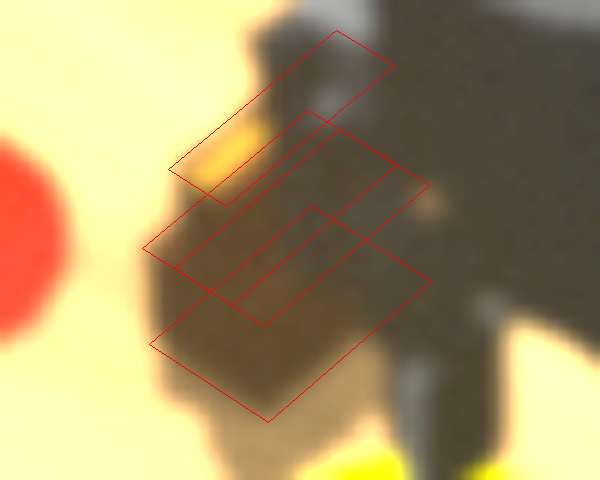

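View pics/g6t.png

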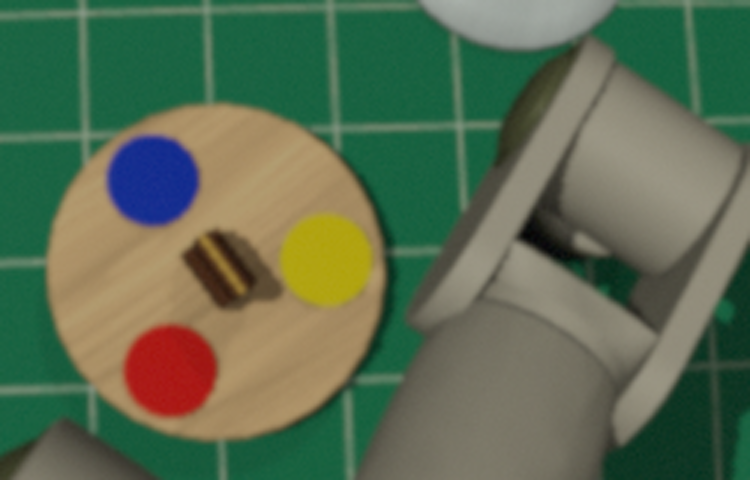

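The knob has seated: the overlay at z = 0.03 matches and the bar is parallel to the blade. Next is the yellow jar.

Request:
servo_tool(rows=[0.85, 0.0045, -0.0157, 0, 0, 0, 6.25, 0.85, 0.0045, -0.0157, 0, 0, 0, 6.25, 0.85, 0.0045, -0.0157, 0, 0, 0, 6.25, 0.85, 0.0045, -0.0157, 0, 0, 0, 6.25, 0.85, 0.0045, -0.0157, 0, 0, 0, 6.25, 0.85, 0.0045, -0.0157, 0, 0, 0, 6.25, 0.85, 0.0045, -0.0157, 0, 0, 0, 6.25, 0.85, 0.0045, -0.0157, 0, 0, 0, 6.25, 0.85, 0, 0, 0, 0, 0, 0, 0.85, 0, 0, 0, 0, 0, 0])

```text
time_s: 8.6
position: [0.5871, -0.365, 0.1559]
tool_rot: [[-0.09, -0.0, 0.996], [-0.996, 0.001, -0.09], [-0.001, -1.0, -0.0]]
ft_force: [0.2, 1.1, -0.2]
grip_width: 0.0722
```

```bash
python3 - <<'E'
from h import *
print(env.observe()["position"],env.observe()["grip_width"])
im=env.get_image("side")[:,:,::-1];crop(im,270,240,410,380,5,"pics/y1.png")
im=env.get_image("top")[:,:,::-1];crop(im,390,130,500,240,5,"pics/y1t.png")
E
```

```text
[ 0.5870714  -0.36495337  0.15587819] 0.07216213172846105
```

View pics/y1.png

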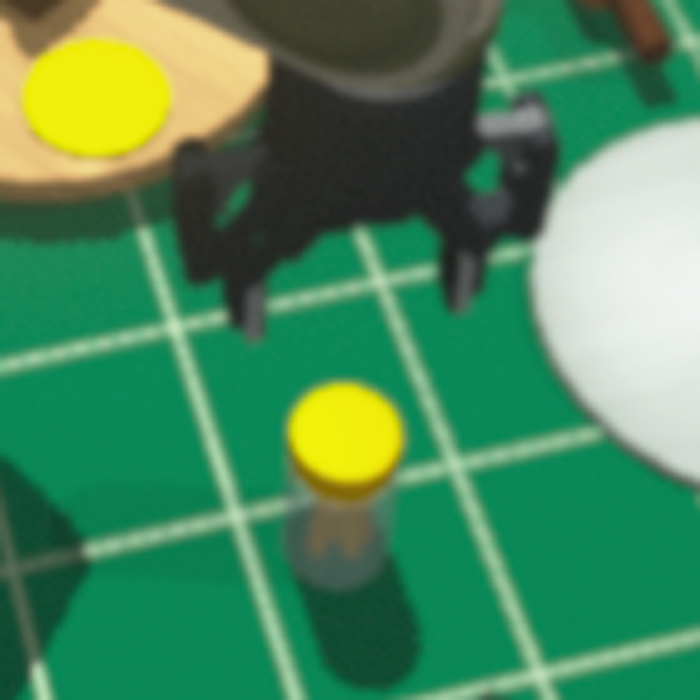

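View pics/y1t.png

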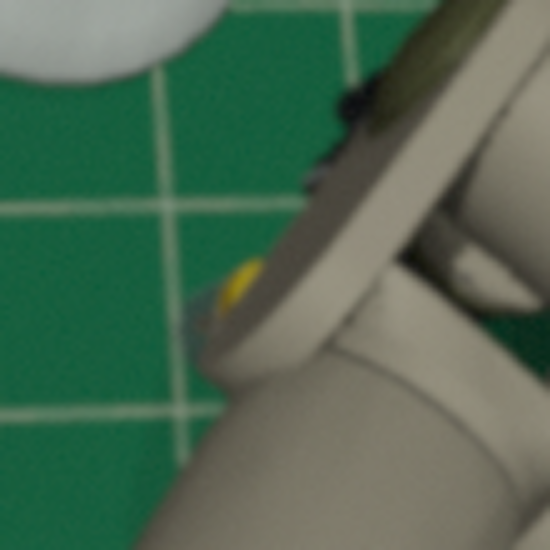

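The fingers straddle the jar in x (tips at about (245,330) and (462,305), cap centre at (346,435) in the crop). I'll shift y by -6 mm, descend and grip.

Request:
servo_tool(rows=[0.85, 0, -0.006, 0, 0, 0, 0, 0.85, 0, 0, -0.025, 0, 0, 0, 0.85, 0, 0, -0.025, 0, 0, 0, 0.85, 0, 0, -0.025, 0, 0, 0, 0.85, 0, 0, -0.02, 0, 0, 0, 0.85, 0, 0, -0.015, 0, 0, 0, 0.85, 0, 0, -0.008, 0, 0, 0, 0.85, 0, 0, 0, 0, 0, 0], force=40)

```text
time_s: 9.37
position: [0.5866, -0.3704, 0.0367]
tool_rot: [[-0.088, -0.002, 0.996], [-0.996, 0.002, -0.088], [-0.002, -1.0, -0.002]]
ft_force: [-0.1, -0.0, 0.1]
grip_width: 0.0728
```

Request:
servo_tool(rows=[0.5, 0, 0, 0, 0, 0, 0, 0.4, 0, 0, 0, 0, 0, 0, 0.3, 0, 0, 0, 0, 0, 0, 0.3, 0, 0, 0, 0, 0, 0, 0.3, 0, 0, 0, 0, 0, 0, 0.3, 0, 0, 0, 0, 0, 0])

```text
time_s: 9.87
position: [0.5877, -0.3716, 0.04]
tool_rot: [[-0.088, 0.002, 0.996], [-0.996, -0.002, -0.088], [0.002, -1.0, 0.002]]
ft_force: [-1.0, 0.9, 6.7]
grip_width: 0.0447
```

Request:
servo_tool(rows=[0.3, 0, 0, 0.015, 0, 0, 0, 0.3, 0, 0, 0.025, 0, 0, 0, 0.3, 0, 0, 0, 0, 0, 0])

```text
time_s: 10.12
position: [0.5887, -0.3723, 0.0832]
tool_rot: [[-0.088, 0.006, 0.996], [-0.996, -0.005, -0.088], [0.005, -1.0, 0.006]]
ft_force: [-0.4, -0.5, -0.5]
grip_width: 0.0448
```

```bash
python3 - <<'E'
from h import *
print(env.observe()["position"],env.observe()["grip_width"])
im=env.get_image("side")[:,:,::-1];crop(im,270,240,410,380,5,"pics/y2.png")
E
```

```text
[ 0.58868358 -0.37232535  0.08315747] 0.04477337549310793
```

View pics/y2.png

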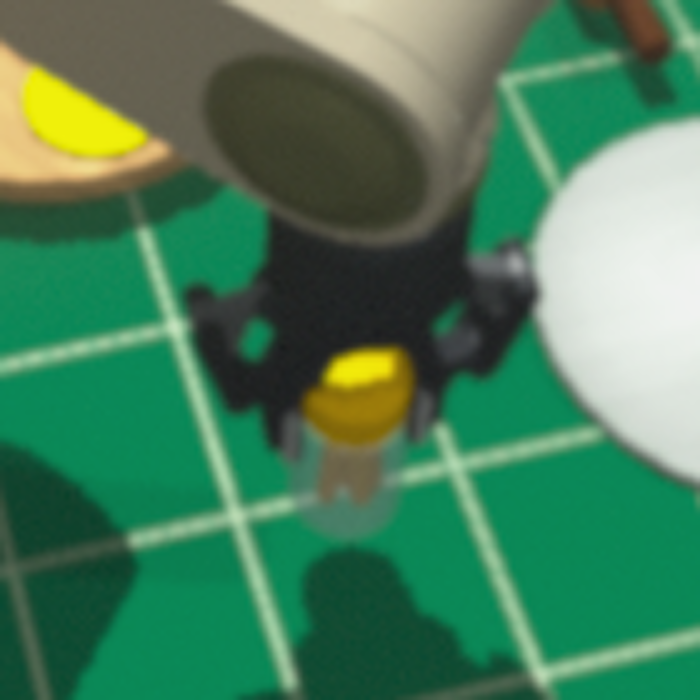

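Request:
servo_tool(rows=[0.3, 0, 0, 0.02, 0, 0, 0, 0.3, -0.0046, 0.024, 0.01, 0, 0, 0, 0.3, -0.0046, 0.0265, 0, 0, 0, 0, 0.3, -0.0046, 0.0265, 0, 0, 0, 0, 0.3, -0.0046, 0.0265, 0, 0, 0, 0, 0.3, -0.0046, 0.0265, 0, 0, 0, 0, 0.3, -0.0046, 0.0265, 0, 0, 0, 0, 0.3, -0.0046, 0.0265, 0, 0, 0, 0, 0.3, -0.0046, 0.0265, 0, 0, 0, 0, 0.3, -0.005, 0.025, 0, 0, 0, 0])

```text
time_s: 11.0
position: [0.5445, -0.135, 0.1074]
tool_rot: [[-0.088, -0.001, 0.996], [-0.996, 0.001, -0.088], [-0.001, -1.0, -0.001]]
ft_force: [0.5, 0.1, -0.3]
grip_width: 0.0448
```

Request:
servo_tool(rows=[0.3, -0.003, 0.005, 0, 0, 0, 0, 0.3, 0, 0, 0, 0, 0, 0, 0.3, 0, 0, 0, 0, 0, 0])

```text
time_s: 11.25
position: [0.5424, -0.132, 0.108]
tool_rot: [[-0.087, -0.0, 0.996], [-0.996, -0.0, -0.087], [0.0, -1.0, -0.0]]
ft_force: [-0.8, 0.1, -1.2]
grip_width: 0.0447
```

```bash
python3 - <<'E'
from h import *
print(env.observe()["position"],env.observe()["tool_rot"].round(3),env.observe()["grip_width"])
im=env.get_image("side")[:,:,::-1];crop(im,210,150,350,290,5,"pics/y3.png")
E
```

```text
[ 0.54240754 -0.13195191  0.1079647 ] [[-0.087 -0.     0.996]
 [-0.996 -0.    -0.087]
 [ 0.    -1.    -0.   ]] 0.044738496497105644
```

View pics/y3.png

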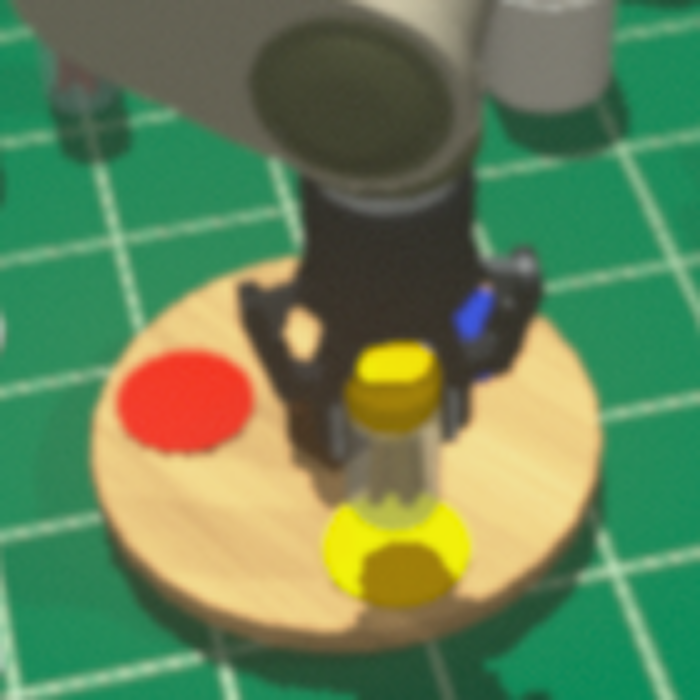

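Request:
servo_tool(rows=[0.3, 0, -0.001, -0.012, 0, 0, 0, 0.3, 0, 0, -0.01, 0, 0, 0, 0.3, 0, 0, -0.005, 0, 0, 0, 0.3, 0, 0, -0.003, 0, 0, 0, 0.3, 0, 0, -0.002, 0, 0, 0, 0.3, 0, 0, -0.001, 0, 0, 0, 0.3, 0, 0, 0, 0, 0, 0])

```text
time_s: 11.88
position: [0.5424, -0.1327, 0.0753]
tool_rot: [[-0.088, 0.0, 0.996], [-0.996, 0.0, -0.088], [-0.0, -1.0, 0.0]]
ft_force: [0.3, -0.5, -1.6]
grip_width: 0.0449
```

Request:
servo_tool(rows=[0.3, 0, 0, -0.001, 0, 0, 0, 0.3, 0, 0, 0, 0, 0, 0])

```text
time_s: 12.05
position: [0.5425, -0.1326, 0.0744]
tool_rot: [[-0.088, 0.0, 0.996], [-0.996, -0.0, -0.088], [0.0, -1.0, 0.0]]
ft_force: [-0.4, 0.6, -1.4]
grip_width: 0.0448
```

Request:
servo_tool(rows=[0.3, 0, 0, -0.001, 0, 0, 0, 0.3, 0, 0, 0, 0, 0, 0])

```text
time_s: 12.22
position: [0.5424, -0.1326, 0.0733]
tool_rot: [[-0.087, 0.0, 0.996], [-0.996, -0.0, -0.087], [0.0, -1.0, 0.0]]
ft_force: [-0.3, 0.6, -2.4]
grip_width: 0.0446
```

Request:
servo_tool(rows=[0.3, 0, 0, -0.001, 0, 0, 0, 0.3, 0, 0, 0, 0, 0, 0])

```text
time_s: 12.38
position: [0.5424, -0.1326, 0.073]
tool_rot: [[-0.087, 0.001, 0.996], [-0.996, -0.0, -0.087], [0.0, -1.0, 0.001]]
ft_force: [-2.4, 0.3, 5.4]
grip_width: 0.045
```

Request:
servo_tool(rows=[0.4, 0, 0, 0, 0, 0, 0, 0.65, 0, 0, 0, 0, 0, 0, 0.7, 0, 0, 0, 0, 0, 0, 0.7, 0, 0, 0, 0, 0, 0, 0.7, 0, 0, 0.02, 0, 0, 0, 0.7, 0, 0, 0.03, 0, 0, 0, 0.7, 0, 0, 0.04, 0, 0, 0, 0.7, 0, 0.02, 0, 0, 0, 0, 0.8, 0.002, 0.038, 0, 0, 0, 0, 0.8, 0.002, 0.038, 0, 0, 0, 0])

```text
time_s: 13.22
position: [0.5465, -0.0363, 0.1628]
tool_rot: [[-0.09, 0.001, 0.996], [-0.996, -0.0, -0.09], [0.0, -1.0, 0.001]]
ft_force: [1.0, 0.9, 0.1]
grip_width: 0.0679
```

Request:
servo_tool(rows=[0.8, 0.002, 0.038, 0, 0, 0, 0, 0.8, 0.002, 0.038, 0, 0, 0, 0, 0.8, 0.002, 0.038, 0, 0, 0, 0, 0.8, 0.002, 0.038, 0, 0, 0, 0, 0.8, 0.002, 0.038, 0, 0, 0, 0, 0.8, 0.002, 0.038, 0, 0, 0, 0, 0.8, 0.002, 0.038, 0, 0, 0, 0, 0.8, 0.002, 0.038, 0, 0, 0, 0, 0.8, 0.001, 0.038, 0, 0, 0, 0, 0.8, 0.001, 0.019, 0, 0, 0, 0])

```text
time_s: 14.05
position: [0.5636, 0.3284, 0.1619]
tool_rot: [[-0.085, -0.0, 0.996], [-0.996, 0.001, -0.085], [-0.001, -1.0, -0.0]]
ft_force: [0.6, -0.4, 0.3]
grip_width: 0.0683
```

Request:
servo_tool(rows=[0.8, 0, 0, 0, 0, 0, 0, 0.8, 0, 0, 0, 0, 0, 0])

```text
time_s: 14.22
position: [0.564, 0.325, 0.1618]
tool_rot: [[-0.086, -0.001, 0.996], [-0.996, -0.0, -0.086], [0.0, -1.0, -0.0]]
ft_force: [-0.1, -0.6, 0.1]
grip_width: 0.0681
```

```bash
python3 - <<'E'
from h import *
print(env.observe()["position"],env.observe()["grip_width"])
im=env.get_image("side")[:,:,::-1];crop(im,180,90,340,290,4,"pics/b1.png")
im=env.get_image("top")[:,:,::-1];crop(im,80,150,380,310,2.5,"pics/b1t.png")
E
```

```text
[0.56404333 0.32504592 0.16176736] 0.06814652890699163
```

View pics/b1.png

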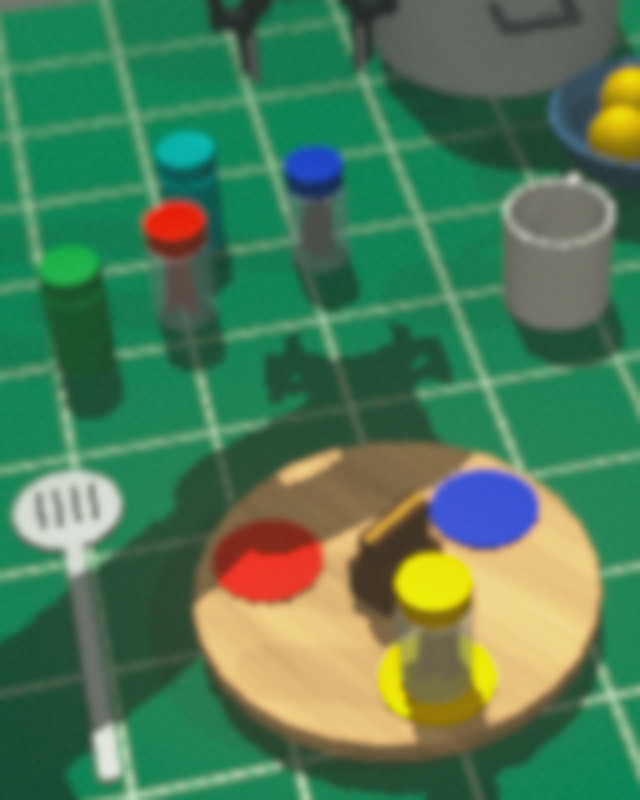

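View pics/b1t.png

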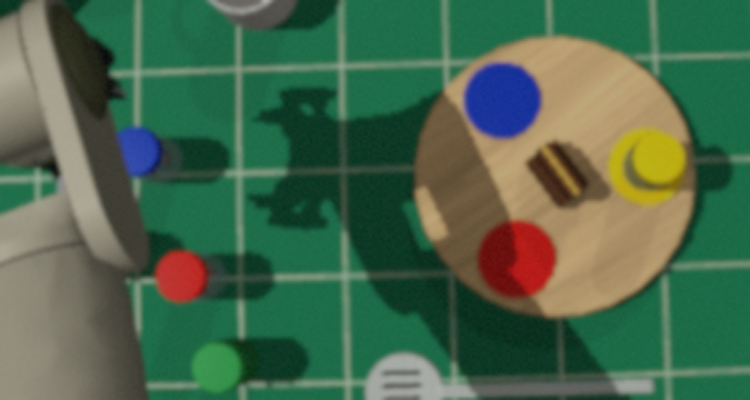

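The yellow jar stands on its pad and the knob is seated. The gripper is above the blue jar, so I'll descend and grip it.

Request:
servo_tool(rows=[0.8, -0.001, 0, -0.02, 0, 0, 0, 0.8, 0, 0, -0.025, 0, 0, 0, 0.8, 0, 0, -0.025, 0, 0, 0, 0.8, 0, 0, -0.025, 0, 0, 0, 0.8, 0, 0, -0.015, 0, 0, 0, 0.8, 0, 0, -0.01, 0, 0, 0, 0.8, 0, 0, -0.004, 0, 0, 0, 0.8, 0, 0, 0, 0, 0, 0])

```text
time_s: 14.98
position: [0.5635, 0.3236, 0.0381]
tool_rot: [[-0.089, -0.001, 0.996], [-0.996, -0.0, -0.089], [0.0, -1.0, -0.001]]
ft_force: [0.3, -0.5, 0.7]
grip_width: 0.0684
```

Request:
servo_tool(rows=[0.5, 0, 0, 0, 0, 0, 0, 0.4, 0, 0, 0, 0, 0, 0, 0.3, 0, 0, 0, 0, 0, 0, 0.3, 0, 0, 0, 0, 0, 0, 0.3, 0, 0, 0, 0, 0, 0, 0.3, 0, 0, 0, 0, 0, 0])

```text
time_s: 15.48
position: [0.5642, 0.3245, 0.0398]
tool_rot: [[-0.088, 0.003, 0.996], [-0.996, 0.001, -0.088], [-0.001, -1.0, 0.003]]
ft_force: [0.2, -0.9, 6.2]
grip_width: 0.0447
```

Request:
servo_tool(rows=[0.3, 0, 0, 0.015, 0, 0, 0, 0.3, 0, 0, 0.025, 0, 0, 0, 0.3, 0, 0, 0.03, 0, 0, 0, 0.3, 0, 0, 0, 0, 0, 0])

```text
time_s: 15.82
position: [0.5655, 0.3253, 0.1144]
tool_rot: [[-0.087, 0.009, 0.996], [-0.996, 0.003, -0.087], [-0.004, -1.0, 0.009]]
ft_force: [1.0, -0.1, -0.8]
grip_width: 0.0448
```

```bash
python3 - <<'E'
from h import *
print(env.observe()["position"],env.observe()["grip_width"])
im=env.get_image("side")[:,:,::-1];crop(im,180,50,320,190,5,"pics/b2.png")
E
```

```text
[0.56547093 0.32532779 0.11438461] 0.04477298500711189
```

View pics/b2.png

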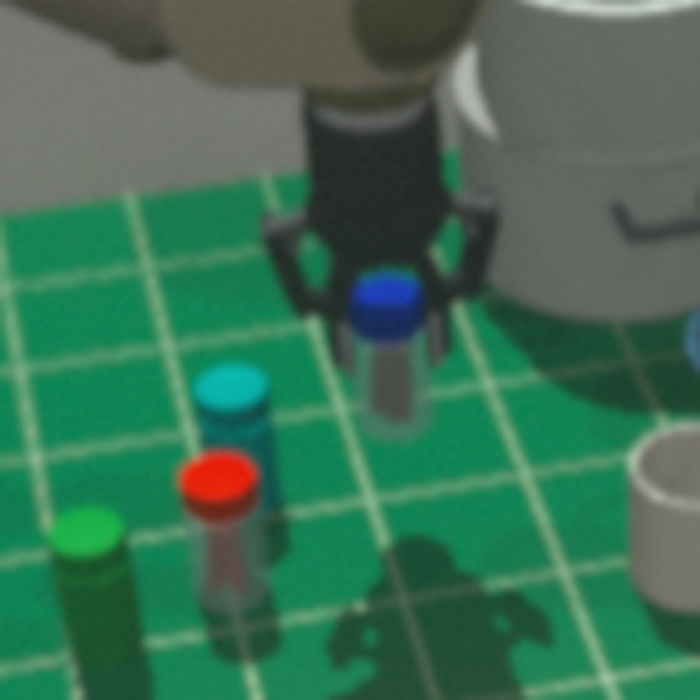

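Request:
servo_tool(rows=[0.3, 0.0043, -0.02, 0.005, 0, 0, -5, 0.3, 0.0043, -0.034, 0.005, 0, 0, -5, 0.3, 0.0043, -0.034, 0, 0, 0, -5, 0.3, 0.0043, -0.034, 0, 0, 0, -5, 0.3, 0.0043, -0.034, 0, 0, 0, -5, 0.3, 0.0043, -0.034, 0, 0, 0, -5, 0.3, 0.0043, -0.034, 0, 0, 0, -5, 0.3, 0.0043, -0.034, 0, 0, 0, -5, 0.3, 0.0043, -0.034, 0, 0, 0, -5, 0.003, 0.0043, -0.03, 0, 0, 0, -5])

```text
time_s: 16.7
position: [0.6058, 0.0004, 0.1173]
tool_rot: [[-0.822, -0.002, 0.569], [-0.569, 0.0, -0.822], [0.001, -1.0, -0.001]]
ft_force: [0.4, 0.3, -0.8]
grip_width: 0.0449
```

Request:
servo_tool(rows=[0.3, 0, -0.005, 0, 0, 0, 0, 0.3, 0, 0, 0, 0, 0, 0, 0.3, 0, 0, 0, 0, 0, 0])

```text
time_s: 16.95
position: [0.6058, -0.0021, 0.1176]
tool_rot: [[-0.819, -0.002, 0.574], [-0.574, 0.001, -0.819], [0.001, -1.0, -0.001]]
ft_force: [0.0, 1.1, -1.8]
grip_width: 0.0446
```

```bash
python3 - <<'E'
from h import *
print(env.observe()["position"],env.observe()["tool_rot"].round(3),env.observe()["grip_width"])
im=env.get_image("side")[:,:,::-1];crop(im,210,150,350,290,5,"pics/b3.png")
E
```

```text
[ 0.60583632 -0.00208408  0.11755099] [[-0.819 -0.002  0.574]
 [-0.574  0.001 -0.819]
 [ 0.001 -1.    -0.001]] 0.04460723532170654
```

View pics/b3.png

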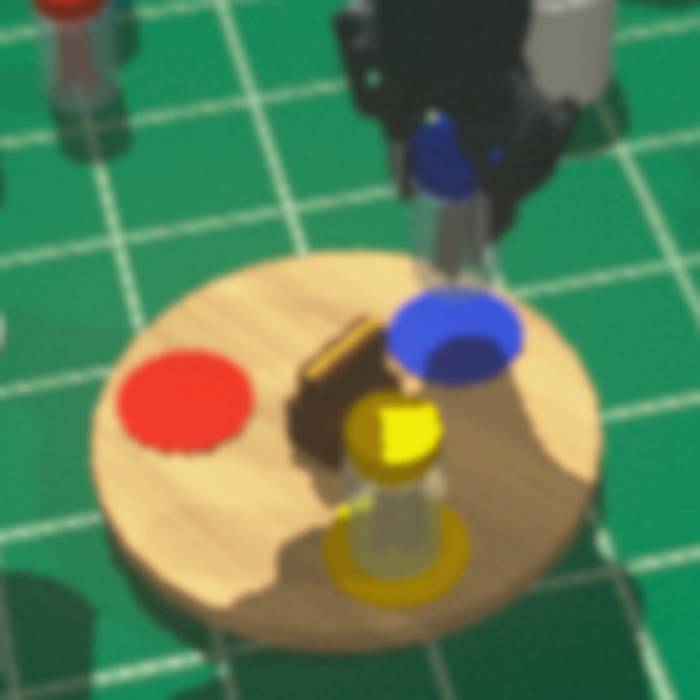

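Request:
servo_tool(rows=[0.3, 0.002, 0, -0.015, 0, 0, 0, 0.3, 0, 0, -0.012, 0, 0, 0, 0.3, 0, 0, -0.008, 0, 0, 0, 0.3, 0, 0, -0.004, 0, 0, 0, 0.3, 0, 0, -0.002, 0, 0, 0, 0.3, 0, 0, -0.001, 0, 0, 0, 0.3, 0, 0, 0, 0, 0, 0])

```text
time_s: 17.58
position: [0.6085, -0.0024, 0.0766]
tool_rot: [[-0.819, 0.001, 0.574], [-0.574, -0.0, -0.819], [-0.0, -1.0, 0.0]]
ft_force: [0.6, 0.3, -0.9]
grip_width: 0.0448
```

Request:
servo_tool(rows=[0.3, 0, 0, -0.001, 0, 0, 0, 0.3, 0, 0, 0, 0, 0, 0])

```text
time_s: 17.75
position: [0.6085, -0.0026, 0.0756]
tool_rot: [[-0.819, 0.001, 0.573], [-0.573, -0.0, -0.819], [-0.0, -1.0, 0.0]]
ft_force: [-0.3, -0.2, -2.4]
grip_width: 0.0448
```

Request:
servo_tool(rows=[0.3, 0, 0, -0.0015, 0, 0, 0, 0.3, 0, 0, 0, 0, 0, 0])

```text
time_s: 17.92
position: [0.6083, -0.0026, 0.0737]
tool_rot: [[-0.819, -0.0, 0.573], [-0.573, 0.0, -0.819], [0.0, -1.0, -0.0]]
ft_force: [-0.0, 0.7, -2.4]
grip_width: 0.045
```

Request:
servo_tool(rows=[0.3, 0, 0, -0.001, 0, 0, 0, 0.3, 0, 0, 0, 0, 0, 0])

```text
time_s: 18.08
position: [0.6085, -0.0027, 0.0729]
tool_rot: [[-0.819, 0.0, 0.573], [-0.573, -0.0, -0.819], [-0.0, -1.0, 0.0]]
ft_force: [-1.0, 0.7, -1.3]
grip_width: 0.0452
```

Request:
servo_tool(rows=[0.4, 0, 0, 0, 0, 0, 0, 0.65, 0, 0, 0, 0, 0, 0, 0.7, 0, 0, 0, 0, 0, 0, 0.7, 0, 0, 0, 0, 0, 0, 0.7, 0, 0, 0.02, 0, 0, 0, 0.7, 0, 0, 0.03, 0, 0, 0, 0.7, 0, 0, 0.04, 0, 0, 0, 0.7, 0, 0.01, 0.01, 0, 0, 0, 0.75, -0.014, 0.026, 0, 0, 0, 4, 0.75, -0.0155, 0.029, 0, 0, 0, 4])

```text
time_s: 18.92
position: [0.5793, 0.0622, 0.1735]
tool_rot: [[-0.731, 0.003, 0.682], [-0.682, -0.0, -0.731], [-0.002, -1.0, 0.002]]
ft_force: [0.6, 0.2, -1.0]
grip_width: 0.0642
```

Request:
servo_tool(rows=[0.75, -0.0155, 0.028, 0, 0, 0, 4, 0.75, -0.0155, 0.028, 0, 0, 0, 4, 0.75, -0.0155, 0.028, 0, 0, 0, 4, 0.75, -0.0155, 0.028, 0, 0, 0, 4, 0.75, -0.0155, 0.028, 0, 0, 0, 4, 0.75, -0.0155, 0.028, 0, 0, 0, 4, 0.75, -0.0155, 0.028, 0, 0, 0, 4, 0.75, -0.0155, 0.025, 0, 0, 0, 4, 0.75, 0, 0, 0, 0, 0, 0, 0.75, 0, 0, 0, 0, 0, 0])

```text
time_s: 19.75
position: [0.4541, 0.2845, 0.1728]
tool_rot: [[-0.257, 0.0, 0.966], [-0.966, 0.0, -0.257], [-0.0, -1.0, 0.0]]
ft_force: [-0.0, 0.0, -0.2]
grip_width: 0.0639
```

```bash
python3 - <<'E'
from h import *
print(env.observe()["position"],env.observe()["tool_rot"].round(3),env.observe()["grip_width"])
im=env.get_image("side")[:,:,::-1];crop(im,180,90,340,290,4,"pics/r1.png")
im=env.get_image("top")[:,:,::-1];crop(im,80,150,380,310,2.5,"pics/r1t.png")
E
```

```text
[0.45411941 0.28448663 0.1728446 ] [[-0.257  0.     0.966]
 [-0.966  0.    -0.257]
 [-0.    -1.     0.   ]] 0.06385704472183852
```

View pics/r1.png

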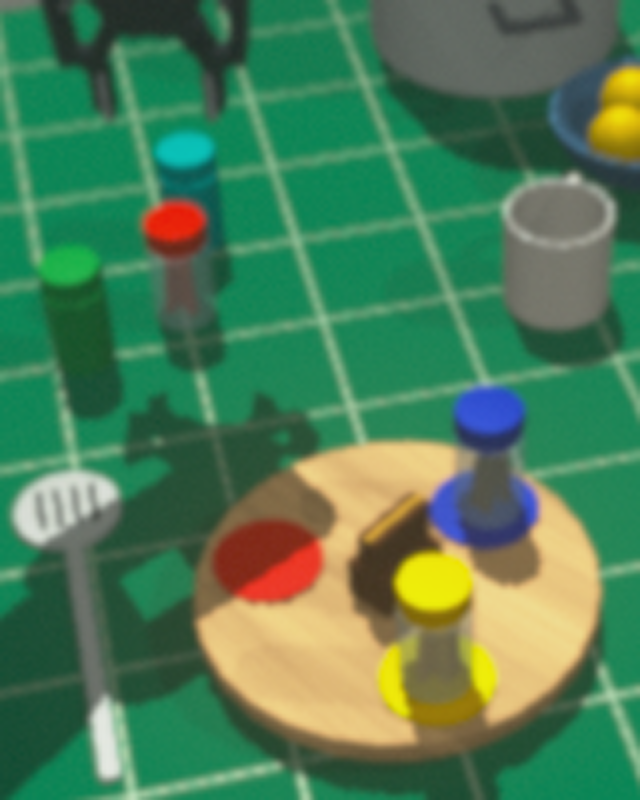

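View pics/r1t.png

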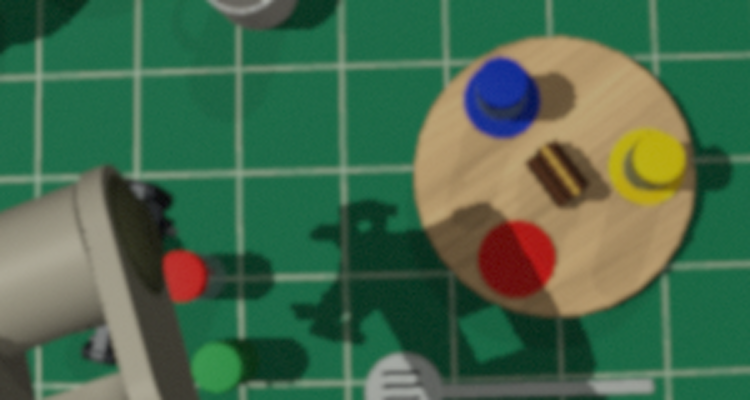

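Blue stands on its pad. Now I'll descend on red.

Request:
servo_tool(rows=[0.75, -0.0015, 0.0005, -0.02, 0, 0, 0, 0.75, 0, 0, -0.03, 0, 0, 0, 0.75, 0, 0, -0.03, 0, 0, 0, 0.75, 0, 0, -0.025, 0, 0, 0, 0.75, 0, 0, -0.015, 0, 0, 0, 0.75, 0, 0, -0.01, 0, 0, 0, 0.75, 0, 0, -0.005, 0, 0, 0, 0.75, 0, 0, 0, 0, 0, 0])

```text
time_s: 20.52
position: [0.4537, 0.2834, 0.0373]
tool_rot: [[-0.26, -0.001, 0.966], [-0.966, -0.0, -0.26], [0.0, -1.0, -0.001]]
ft_force: [-0.0, -0.8, -0.4]
grip_width: 0.0638
```

Request:
servo_tool(rows=[0.5, 0, 0, 0, 0, 0, 0, 0.4, 0, 0, 0, 0, 0, 0, 0.3, 0, 0, 0, 0, 0, 0, 0.3, 0, 0, 0, 0, 0, 0, 0.3, 0, 0, 0, 0, 0, 0, 0.3, 0, 0, 0, 0, 0, 0])

```text
time_s: 21.02
position: [0.454, 0.2841, 0.0389]
tool_rot: [[-0.259, 0.002, 0.966], [-0.966, 0.001, -0.259], [-0.001, -1.0, 0.002]]
ft_force: [0.5, -0.9, 7.2]
grip_width: 0.0452
```

Request:
servo_tool(rows=[0.3, 0, 0, 0.015, 0, 0, 0, 0.3, 0, 0, 0.025, 0, 0, 0, 0.3, 0, 0, 0.03, 0, 0, 0, 0.3, 0, 0, 0, 0, 0, 0])

```text
time_s: 21.35
position: [0.4554, 0.2848, 0.1128]
tool_rot: [[-0.259, 0.008, 0.966], [-0.966, 0.003, -0.259], [-0.005, -1.0, 0.007]]
ft_force: [1.4, 0.6, -0.6]
grip_width: 0.0448
```

```bash
python3 - <<'E'
from h import *
print(env.observe()["position"],env.observe()["grip_width"])
im=env.get_image("side")[:,:,::-1];crop(im,160,70,300,210,5,"pics/r2.png")
E
```

```text
[0.45543533 0.28478168 0.11276258] 0.044787488638544565
```

View pics/r2.png

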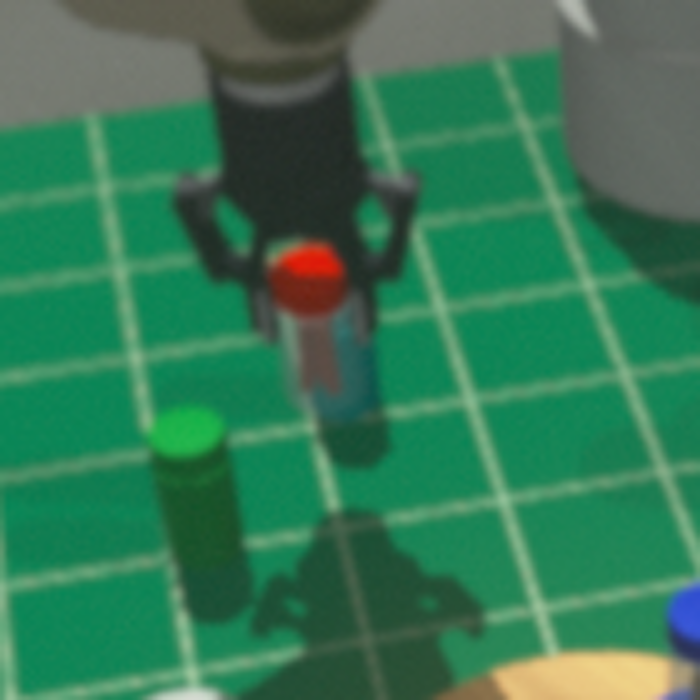

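Request:
servo_tool(rows=[0.3, 0.0006, -0.02, 0.005, 0, 0, 6, 0.3, 0.0006, -0.03, 0, 0, 0, 6, 0.3, 0.0006, -0.03, 0, 0, 0, 6, 0.3, 0.0006, -0.03, 0, 0, 0, 6, 0.3, 0.0006, -0.03, 0, 0, 0, 6, 0.3, 0.0006, -0.03, 0, 0, 0, 6, 0.3, 0.0006, -0.03, 0, 0, 0, 6, 0.3, 0.0006, -0.03, 0, 0, 0, 6, 0.3, 0.0006, -0.03, 0, 0, 0, 6, 0.3, 0.0006, -0.03, 0, 0, 0, 6])

```text
time_s: 22.23
position: [0.4586, -0.0074, 0.1119]
tool_rot: [[0.71, -0.002, 0.704], [-0.704, 0.0, 0.71], [-0.001, -1.0, -0.001]]
ft_force: [0.9, 0.1, -2.1]
grip_width: 0.0447
```

Request:
servo_tool(rows=[0.3, 0, -0.005, 0, 0, 0, 0, 0.3, 0, 0, 0, 0, 0, 0, 0.3, 0, 0, 0, 0, 0, 0])

```text
time_s: 22.48
position: [0.4589, -0.0107, 0.1122]
tool_rot: [[0.705, -0.001, 0.709], [-0.709, 0.001, 0.705], [-0.001, -1.0, -0.001]]
ft_force: [0.7, 0.1, -2.2]
grip_width: 0.0451
```

```bash
python3 - <<'E'
from h import *
print(env.observe()["position"],env.observe()["tool_rot"].round(3),env.observe()["grip_width"])
im=env.get_image("side")[:,:,::-1];crop(im,200,150,340,290,5,"pics/r3.png")
E
```

```text
[ 0.45886741 -0.01069405  0.11216848] [[ 0.705 -0.001  0.709]
 [-0.709  0.001  0.705]
 [-0.001 -1.    -0.001]] 0.04509586064582003
```

View pics/r3.png

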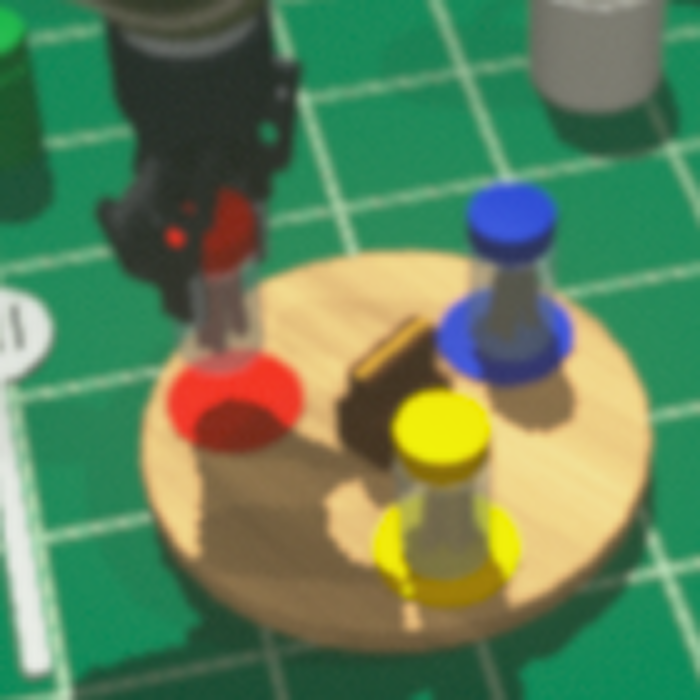

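Request:
servo_tool(rows=[0.3, 0.002, 0, -0.012, 0, 0, 0, 0.3, 0, 0, -0.012, 0, 0, 0, 0.3, 0, 0, -0.007, 0, 0, 0, 0.3, 0, 0, -0.004, 0, 0, 0, 0.3, 0, 0, -0.002, 0, 0, 0, 0.3, 0, 0, 0, 0, 0, 0, 0.3, 0, 0, 0, 0, 0, 0])

```text
time_s: 23.12
position: [0.4615, -0.0109, 0.0761]
tool_rot: [[0.707, 0.0, 0.707], [-0.707, -0.0, 0.707], [0.0, -1.0, 0.0]]
ft_force: [-0.1, -0.4, -1.2]
grip_width: 0.0447
```

Request:
servo_tool(rows=[0.3, 0, 0, -0.001, 0, 0, 0, 0.3, 0, 0, 0, 0, 0, 0])

```text
time_s: 23.28
position: [0.4615, -0.0111, 0.075]
tool_rot: [[0.707, 0.001, 0.707], [-0.707, -0.0, 0.707], [0.001, -1.0, 0.0]]
ft_force: [0.0, -0.8, -2.7]
grip_width: 0.0448
```

Request:
servo_tool(rows=[0.3, 0, 0, -0.001, 0, 0, 0, 0.3, 0, 0, 0, 0, 0, 0])

```text
time_s: 23.45
position: [0.4614, -0.0111, 0.0738]
tool_rot: [[0.707, 0.0, 0.708], [-0.708, -0.0, 0.707], [0.0, -1.0, 0.0]]
ft_force: [-0.3, 0.7, -2.2]
grip_width: 0.0451
```

Request:
servo_tool(rows=[0.3, 0, 0, -0.0015, 0, 0, 0, 0.3, 0, 0, 0, 0, 0, 0])

```text
time_s: 23.62
position: [0.4613, -0.0111, 0.0721]
tool_rot: [[0.707, -0.0, 0.707], [-0.707, 0.0, 0.707], [-0.0, -1.0, -0.0]]
ft_force: [0.2, -0.1, -1.9]
grip_width: 0.0447
```

Request:
servo_tool(rows=[0.4, 0, 0, 0, 0, 0, 0, 0.65, 0, 0, 0, 0, 0, 0, 0.7, 0, 0, 0, 0, 0, 0, 0.7, 0, 0, 0, 0, 0, 0, 0.7, 0, 0, 0.02, 0, 0, 0, 0.7, 0, 0, 0.03, 0, 0, 0, 0.7, 0, 0, 0.04, 0, 0, 0, 0.7, 0, 0.01, 0.03, 0, 0, 0, 0.7, -0.01, 0.03, 0.02, 0, 0, 0, 0.7, -0.01, 0.035, 0, 0, 0, 0])

```text
time_s: 24.45
position: [0.4431, 0.0636, 0.2163]
tool_rot: [[0.705, 0.008, 0.709], [-0.709, -0.001, 0.705], [0.007, -1.0, 0.005]]
ft_force: [0.6, 0.9, 0.0]
grip_width: 0.0602
```

Request:
servo_tool(rows=[0.7, -0.01, 0.035, 0, 0, 0, 0, 0.7, -0.01, 0.035, 0, 0, 0, 0, 0.7, -0.01, 0.035, 0, 0, 0, 0, 0.7, -0.01, 0.035, 0, 0, 0, 0, 0.7, -0.01, 0.035, 0, 0, 0, 0, 0.7, 0, 0, 0, 0, 0, 0, 0.7, 0, 0, 0, 0, 0, 0])

```text
time_s: 25.03
position: [0.3906, 0.2402, 0.2123]
tool_rot: [[0.709, 0.0, 0.705], [-0.705, -0.0, 0.709], [0.0, -1.0, 0.0]]
ft_force: [-0.5, 0.0, 1.1]
grip_width: 0.06
```

```bash
python3 - <<'E'
from h import *
print(env.observe()["position"],env.observe()["qvel"].round(2))
im=env.get_image("side")[:,:,::-1];cv2.imwrite("pics/f.png",im);crop(im,200,150,340,290,5,"pics/f1.png")
im=env.get_image("top")[:,:,::-1];crop(im,80,100,380,310,2.5,"pics/f1t.png")
E
```

```text
[0.39063975 0.24020836 0.21231272] [-3.58 -0.22  0.27 -0.38 -0.   -1.  ]
```

View pics/f1.png

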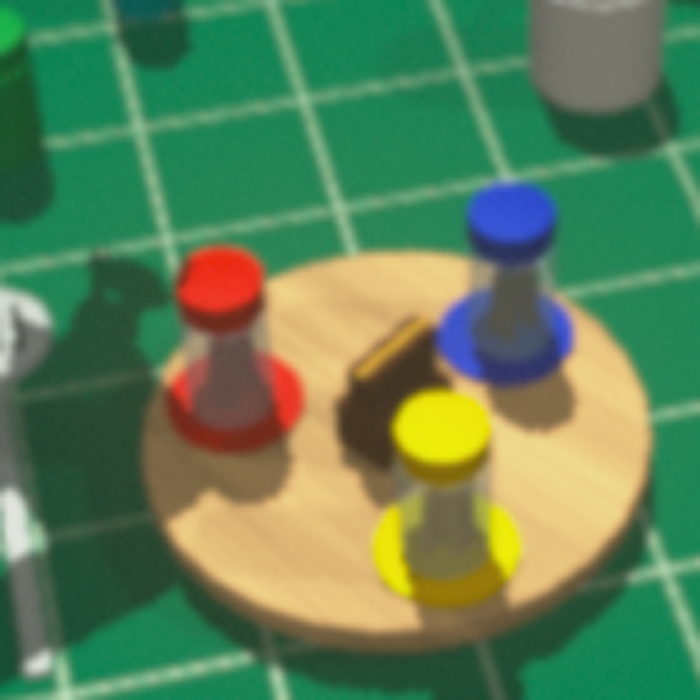

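View pics/f1t.png

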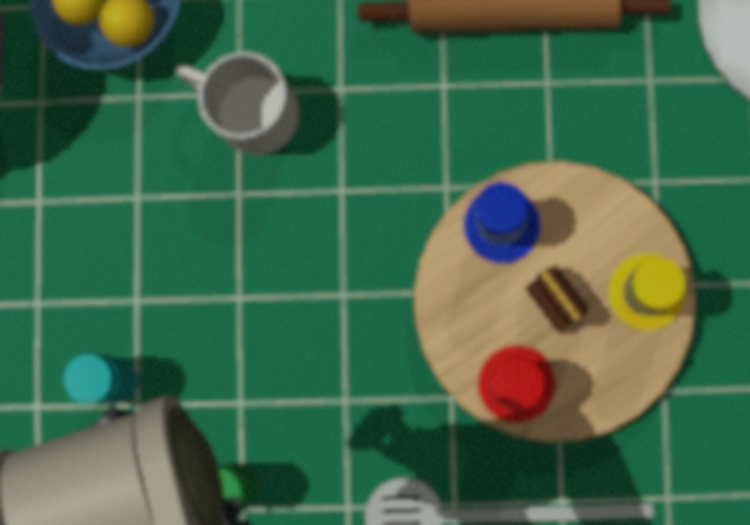

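All three jars stand on their pads. I'll check this in numbers, then hand in.

```bash
python3 - <<'E'
from h import *
im=env.get_image("top")[:,:,::-1];s=env.get_image("side")[:,:,::-1]
# jar caps (brighter than pads): predicted outline at z=.12 over pads, per top camera
P={"r":(.462,-.0099),"b":(.6088,-.0006),"y":(.5434,-.132)}
k=5;x0,y0=240,155
o=cv2.resize(im[y0:y0+118,x0:x0+125],None,fx=k,fy=k,interpolation=2)
for c in P.values():
    for z,r in((.033,.036),(.033,.023),(.12,.0225)):
        q=[w2px("top",[c[0]+r*np.cos(a),c[1]+r*np.sin(a),z]) for a in np.linspace(0,6.28,40)]
        cv2.polylines(o,[np.round((np.array(q)-[x0,y0]+.5)*k).astype(int)],True,(255,255,255),1)
knobwire(o,"top",(.538,-.0475),np.radians(35),.03,x0,y0,k)
cv2.imwrite("pics/f2.png",o)
h=cv2.cvtColor(s,cv2.COLOR_BGR2HSV)
m=cv2.inRange(h[205:235,265:300],np.array((15,90,90)),np.array((24,200,255)))
for z in(.09,.11):
    q=[w2px("side",[.5359+d*np.cos(np.radians(35)),-.0502+d*np.sin(np.radians(35)),z]) for d in(-.026,.026)];print(z,np.round(q,1))
E
```

```text
0.09 [[270.9 225.1]
 [284.9 213.4]]
0.11 [[270.6 219.4]
 [284.7 207.8]]
```

View pics/f2.png

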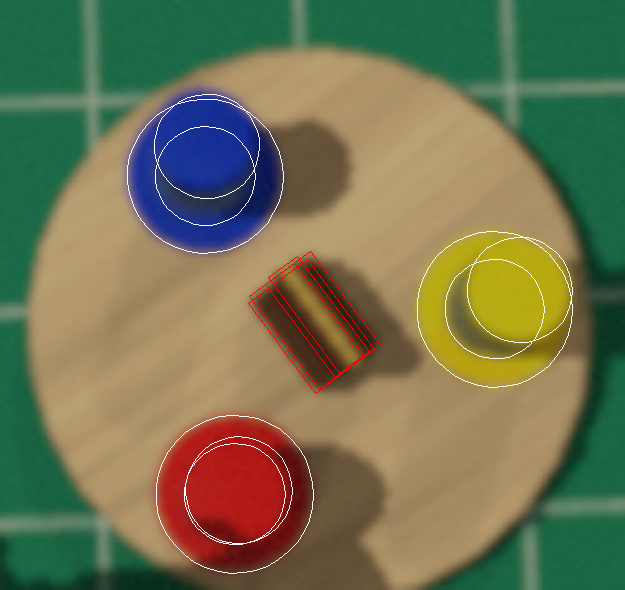

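The jars match the predicted circles. The brass line in the side view runs from about (272,225) to (284,214), which matches a bar top at z = 0.09, so the knob is seated. I'm handing in.

```bash
python3 - <<'E'
from rig import env
print(env.close_job())
E
```

```text
the job is handed in; nothing more can be done
None
```

I fitted the knob on the spindle first, with its bar parallel to the blade at about 35°. I then stood the yellow, blue and red jars on their pads and handed in about 25 s into the 128 s allowed.

- **Knob:** it met almost no force going down. In the last side view its brass line matched a top height of 0.09 m, which is fully home; perched it would read 0.11 m.
- **Jars:** all three looked upright, with their caps and bases within a few mm of the predicted circles at the pad centres.
- **Left alone:** I did not touch the mug or the green and turquoise look-alikes. In the last top view the mug and the turquoise jar were standing, and the arm partly hid the green one.
- **Disagreements:** the two cameras differed by about 2–3 mm, so I worked from their mean, which was well inside the clearances. One move call with the wrong number of values was refused, so the gripper closed once in free air above the knob.

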